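# Change over the plaster sanding stand

### The job

Change over the sanding stand: swing its clamp arm right over to open it, and lay the sanded hand-mirror model it held, and also every other sanded hand mirror lying on the bench, flat across both rails of the drying rack, square to the rails and not touching one another. Once the held one is on the rack, lay the one unsanded casting (the one that still has its pouring tab) squarely on the stand's narrow pillar, centred at its balance point as the first one was; let go of it, then swing the clamp arm back over so that its pad presses on it. Leave everything else on the bench where it is.

Things in the scene. Friction and masses are not known exactly. Their poses are not given: they have to be found in the camera images.
- mirror_a: white plaster hand-mirror model, sanded: flat disc 52 mm across with straight handle 24 mm wide, 18 mm thick all over, 160 mm long, 0.1 kg, both faces alike. Origin: balance point, mid thickness (9 mm above its support); +x along the handle. Disc centre x = -44 mm; handle x = -18 to +90 mm. Starts clamped on the stand.
- mirror_b: white plaster hand-mirror model, sanded: flat disc 52 mm across with straight handle 24 mm wide, 18 mm thick all over, 160 mm long, 0.1 kg, both faces alike. Origin: balance point, mid thickness (9 mm above its support); +x along the handle. Disc centre x = -44 mm; handle x = -18 to +90 mm. Starts flat on the bench; may be absent.
- mirror_c: white plaster hand-mirror model, sanded: flat disc 52 mm across with straight handle 24 mm wide, 18 mm thick all over, 160 mm long, 0.1 kg, both faces alike. Origin: balance point, mid thickness (9 mm above its support); +x along the handle. Disc centre x = -44 mm; handle x = -18 to +90 mm. Starts flat on the bench; may be absent.
- mirror_d: white plaster hand-mirror model, sanded: flat disc 52 mm across with straight handle 24 mm wide, 18 mm thick all over, 160 mm long, 0.1 kg, both faces alike. Origin: balance point, mid thickness (9 mm above its support); +x along the handle. Disc centre x = -44 mm; handle x = -18 to +90 mm. Starts flat on the bench; may be absent.
- casting: the one unsanded casting: same disc, handle and thickness, but with a pouring tab, a stub 20 mm wide sticking out 17 mm from the disc's rim on the side away from the handle; 177 mm long, 0.11 kg, both faces alike. Flat on the bench. Origin: balance point, mid thickness; +x along the handle. Disc centre x = -38 mm; handle x = -13 to +96 mm; tab end x = -81 mm
- stand: fixed sanding stand: steel base plate (x -30 to +140, y +-36, 12 mm thick), slim wooden pillar, clamp. Origin on the bench under the pillar, which is 18 mm (x) by 30 mm (y), top 70 mm above the bench. A model lies on it with its handle along the stand's y (either way), balance point over the pillar's centre. Hinge post 30 x 50 mm, 118 mm tall, at x = +95
- pillar_top (a point): centre of the pillar's flat top face, 70 mm above the bench; axes as the stand
- clamp_arm (a joint): clamp arm's angle. 0 = closed: arm level, pointing to the stand's -x, pad on a model on the pillar (lower stop -0.12 if nothing is there); grows as it swings up and over; 1.57 upright; 2.5 fully open, at its stop beyond the hinge. No latch: its weight (0.36 kg) drops it to either side of upright and holds it there, 2 to 5 N at the pad; lifting the bar takes 2 to 4 N
- clamp_hinge (a point): centre of the clamp's level hinge axis (parallel to the stand's y), 106 mm above the bench, at x = +95 mm in the stand's frame
- clamp_bar (a point): middle of the round black cross bar on the clamp arm's end: 12 mm in diameter, 100 mm long, parallel to the hinge axis and 145 mm from it; turns with the arm; 106 mm above the bench when closed. The arm is 16 mm wide, 12 mm thick, so 42 mm of bar is free on each side of it
- clamp_pad (a point): centre of the face of the round black rubber pad, 16 mm across, under the clamp arm 95 mm from the hinge; 18 mm below the arm's centre line; turns with the arm
- rack: fixed wooden drying rack, base 100 x 290 x 10 mm, with two upright rails along its y, 8 mm thick, 290 mm long, centred at x = -35 and +35 mm, tops 80 mm above the bench; stubs 12 mm high on their ends at y = +-141 mm. Origin on the bench under its centre. Models lie across both rails, handle along the rack's x (best all one way), balance point midway; room for four at 68 mm pitch
- bottle: not part of the job, leave it where it is: white drinking bottle, 70 mm in diameter, 210 mm tall, origin under its centre
- bowl: not part of the job, leave it where it is: grey mixing bowl, 130 mm across, 60 mm tall, origin under its centre
- sanding_block: not part of the job, leave it where it is: cork sanding block 95 x 50 x 32 mm, origin under its centre
- brush: not part of the job, leave it where it is: brush lying flat
- scraper: not part of the job, leave it where it is: spatula lying flat
- jar: not part of the job, leave it where it is: glass jar, 60 mm in diameter, 70 mm tall, origin under its centre
- cup: not part of the job, leave it where it is: white mug, 72 mm in diameter, 80 mm tall, origin under its centre
There are look-alikes about, which are no part of the job. Leave any red or yellow look-alike of the casting alone.

How it is judged:
By the outcome, as a careful person would: the job done as asked, in the order asked, and still so for the second after the job is handed in, with the robot touching nothing.
Of mirror_b, mirror_c, mirror_d only 1 to 3 are there at a start; the rules pass over those that are not, and their reading is None.
At some moment in a run one of mirror_b, mirror_c, mirror_d may be knocked a few centimetres aside while the robot is not near it.
It also fails if it takes over 210 s, if anything falls off the work surface, if the arm or the gripper's body presses on something with over 40 N, if the wrist force passes 120 N, or if a joint passes its speed limit or range.

### The arm

A 6-joint arm with a two-finger parallel gripper is mounted at the origin on the work surface. World frame = base frame: x ahead of the robot, y to its left, z up, the work surface at z = 0. Lengths are in m, angles in rad, forces in N, time in s.
With the tool pointing down it reaches from about 0.35 to 0.85 m from the base axis. Payload 8.1 kg.
Tool frame: the origin (TCP) lies between the finger pads; the fingertips stand 25 mm ahead of it and the grasp point (between the pads) lies 6 mm ahead of it; z points along the fingers, y is the line along which they close (so a half turn about z gives the same grasp; the last joint's range is limited). The gripper opens to 93 mm and grips with 3 to 60 N. Pads are 15 mm wide; open, the fingers measure 128 mm over their backs; the gripper's body (75 mm by 188 mm) begins 65 mm behind the grasp point.
Start: joints at [-0.085, 0.13, 1.488, -0, 1.523, -0.085], TCP at [0.6, 0, 0.244] pointing down, gripper open.
Joint ranges: [-2.96, 2.96], [-0.89, 2.26], [0.02, 2.5], [-1.34, 4.48], [0, 2.73], [-2.66, 2.66]. Speed limits (rad/s): [2.39, 2.39, 2.79, 3.14, 3.14, 3.14].

### API

Orientations are given as a rotation vector (axis times angle).
In Python, from plant import robot gives the robot as it stands.
- The arm moves only by the tool arm_command, never from a script. Its argument "increments" is text: rows parted by semicolons, each of 5 numbers parted by spaces: the closure, from 0 (fully open) to 1 (shut), then the shift along the tool's x, y, z in mm, then the turn about the tool's z in rad. A call has 1 to 5 rows; each row is the pose to reach, as a shift and turn from the pose commanded when the call began, along the tool's axes at that moment; what a row does not reach only later rows make up. A row lasts 1/10 s, in which the tool goes at most 50 mm and 8.59 degrees, less where a joint would pass 70% of its speed; a pose out of reach is approached as far as the arm can. A call with a gripper value outside its range is refused whole. The fingers move at their own pace and stop on an object; "grip_force" is the grip in N (left out, the last holds). Time passes only in rows, so rows that repeat a pose let the fingers close. It gives the time, the measured TCP pose, the force, the opening and the grip force at its end, in the units of the state.
- robot.read_state(): the state, without advancing time (a new reading comes with each control period).
- robot.read_camera(name): name is "scene" or "side" or "wrist"; returns the picture (480x640x3 uint8, blue, green, red); there is no depth.
- robot.camera_model(name): a dict with "fx", "fy", "cx", "cy" (pixels), "eye" and "rotation" of the camera in the world. Camera axes: x right, y down, z forward; pixel columns grow to the right and rows downward; lengths in m; the calibration is good to about 2 mm. A picture is of the moment at which its call begins: read the wrist's pose just before it. camera_model takes no time and is no camera call; for the wrist camera it gives the pose at the moment of the call.
- robot.close_job(): hands the job in; it is judged then, once.
The state is a dict: "t": time; "q": joint angles; "dq": joint speeds; "joint_torque": joint torques, N m; "tool_pos": TCP position; "orientation": TCP orientation; "force": force on the tool from outside, world axes, zero at the start; "wrist_torque": the same for the moment, N m; "opening": finger opening in m; "gripper_force": force on a finger pad.
Only numpy, scipy, OpenCV 4.12 (cv2) and the standard library are available. Lean on these libraries where they do the work, as an engineer would, in place of code of your own. Each camera call takes 0.05 s, during which the arm holds its last target. There are 200 camera calls.

## Working session

There is one attempt and no reset: what is moved stays moved. The work goes in short steps, Python scripts to look and compute and a tool call to move; the robot and the scene stay as the last step left them, time stands still between calls to the robot, and variables do not carry over. Pictures are saved under pics/ and viewed, at most 14 in all, crops included, and the job is handed in when it is done.

Besides the shell and the picture viewer there is one more tool, called after "Call:" by a JSON object that holds its "api" and its "payload", one argument or row to a line. arm_command: Moves the arm, as the interface text tells. Its arguments: {"type":"object","properties":{"increments":{"type":"string"},"grip_force":{"type":"number"}},"required":["increments"]}

```bash
mkdir -p pics; ls
python3 - <<'E'
from plant import robot
import cv2
for n in("scene","side"):
    cv2.imwrite(f"pics/{n}0.png",robot.read_camera(n))
    print(n,robot.camera_model(n))
print(robot.camera_model("wrist"))
s=robot.read_state();print(s)
E
```

```text
pics
scene {'fx': 506.3116795906265, 'fy': 506.3116795906265, 'cx': 313.81134780243104, 'cy': 243.3851104532665, 'eye': array([1.05999165, 0.85540655, 0.68699729]), 'rotation': array([-0.77035151, -2.37633738,  1.33386425])}
side {'fx': 457.6032061889744, 'fy': 457.6032061889744, 'cx': 327.67820453391425, 'cy': 248.47808965221174, 'eye': array([-0.18598718, -0.75711628,  0.85499917]), 'rotation': array([-2.09460341,  0.73770684, -0.39462428])}
{'fx': 352.4806433646178, 'fy': 352.4806433646178, 'cx': 313.5180710129569, 'cy': 231.9919607748193, 'eye': array([0.60038241, 0.08011114, 0.38272059]), 'rotation': array([ 2.85408238e+00,  6.09501190e-04, -1.15092563e-03])}
{'t': 0.1, 'q': array([-8.53896838e-02,  1.31092317e-01,  1.48915053e+00, -2.10340614e-05,
        1.52300942e+00, -8.53844070e-02]), 'dq': array([-0.00112268, -0.0029836 , -0.00118282,  0.00096871, -0.00154186,
       -0.00041647]), 'joint_torque': array([ 2.89806376e-03, -5.61339462e+01, -4.93095982e+01,  7.72326719e-02,
        2.89617141e-02, -2.83941080e-05]), 'tool_pos': array([5.99531320e-01, 6.12178236e-05, 2.42699230e-01]), 'orientation': array([-2.22055788e+00, -2.22054844e+00,  1.70400433e-03]), 'force': array([-1.08068738,  0.59321069,  0.34931349]), 'wrist_torque': array([ 0.00833246, -0.01001868, -0.04042881]), 'gripper_force': 0.0, 'opening': 0.09276864637952256}
```

View pics/scene0.png

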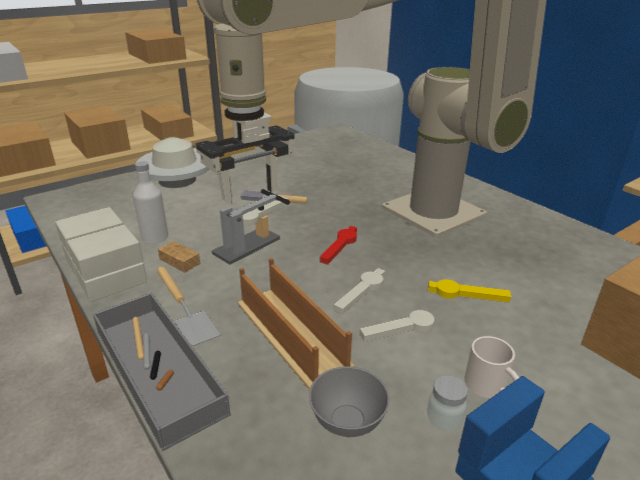

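View pics/side0.png

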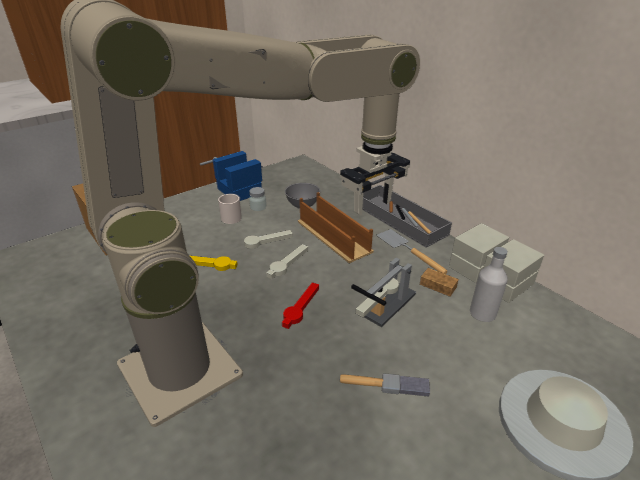

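The scene view shows the casting with its tab near (360,288), one loose sanded mirror near (400,322), and mirror_a clamped on the stand near (262,215). The rack runs from (240,300) to (350,370). The side view shows the same pieces. I'll zoom in to pick the stand and rack corners.

Run:
```python
import cv2
a=cv2.imread("pics/scene0.png");b=cv2.imread("pics/side0.png")
def crop(i,x,y,w,h,s,n):
    cv2.imwrite(n,cv2.resize(i[y:y+h,x:x+w],None,fx=s,fy=s,interpolation=cv2.INTER_CUBIC))
crop(a,200,180,200,150,4,"pics/c1.png")
crop(b,260,190,200,150,4,"pics/c2.png")
```

```text
(no output)
```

View pics/c1.png

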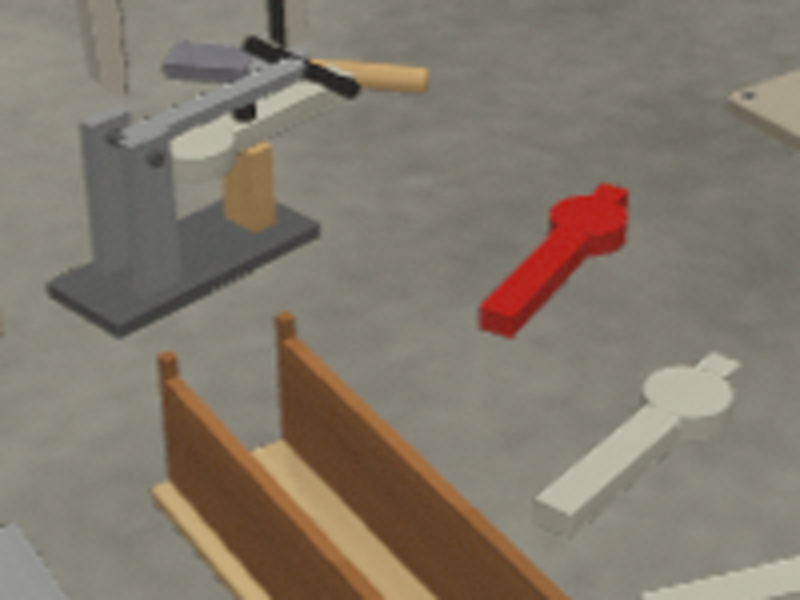

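View pics/c2.png

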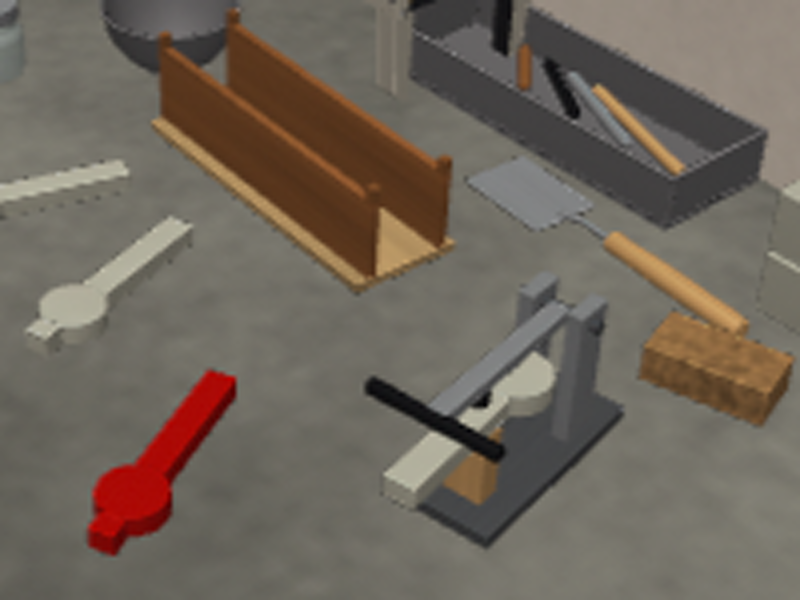

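Crops: the bar ends are at c1 (250,45) and (355,88), and c2 (372,385) and (498,452). The rack stub tops are at c1 (168,355) and (287,316), and c2 (374,188), (445,160), (164,37) and (233,12). mirror_a looks as if it lies nearly along the clamp arm, so I'll fit it numerically.

```bash
cat > h.py <<'E'
import numpy as np, cv2
from scipy.optimize import minimize, least_squares
from scipy.spatial.transform import Rotation as R
def P(cm):
    K=np.array([[cm['fx'],0,cm['cx']],[0,cm['fy'],cm['cy']],[0,0,1]])
    Rm=R.from_rotvec(cm['rotation']).as_matrix().T
    return K@np.c_[Rm,-Rm@cm['eye']]
def proj(Pm,X):
    h=np.c_[X,np.ones(len(X))]@Pm.T; return h[:,:2]/h[:,2:]
def tri(P1,P2,u,v):
    h=cv2.triangulatePoints(P1,P2,np.float64(u).reshape(2,1),np.float64(v).reshape(2,1))[:,0]; X=h[:3]/h[3]
    return X, np.abs(np.r_[proj(P1,X[None])[0]-u,proj(P2,X[None])[0]-v]).max()
def toworld(p,X): # p=x,y,yaw
    c,s=np.cos(p[2]),np.sin(p[2]); X=np.atleast_2d(X)
    return np.c_[p[0]+c*X[:,0]-s*X[:,1],p[1]+s*X[:,0]+c*X[:,1],X[:,2]]
def outline(cast):
    dx=-.038 if cast else -.044; e=.096 if cast else .090
    a=np.arcsin(12/26); t=np.linspace(a,2*np.pi-a,40)
    o=[(e,-.012),(e,.012)]
    for k in t:
        x,y=dx+.026*np.cos(k),.026*np.sin(k)
        o.append((x,y) if not(cast and x<dx and abs(y)<.010) else (-.081,y))
    return np.array(o)
def sil(Pm,p,z0,cast,S=4,roi=None):
    x0,y0,w,h=roi; m=np.zeros((h*S,w*S),np.uint8); o=outline(cast)
    q=[((proj(Pm,toworld(p,np.c_[o,np.full(len(o),z)]))-[x0,y0]+.5)*S*16).round().astype(np.int32) for z in(z0,z0+.018)]
    f=lambda a: cv2.fillPoly(m,[a],255,shift=4)
    f(q[0]);f(q[1])
    for i in range(len(o)):
        j=(i+1)%len(o); f(np.array([q[0][i],q[0][j],q[1][j],q[1][i]]))
    return cv2.resize(m,(w,h),interpolation=cv2.INTER_AREA)/255.
def fit(views,p0,z0,cast,occ=None):
    # views: list of (P, mask float, roi, valid)
    def cost(v):
        p=[p0[0]+v[0]/1e3,p0[1]+v[1]/1e3,p0[2]+v[2]/50]
        return sum(np.abs(sil(Pm,p,z0,cast,roi=r)-m)[ok].sum() for Pm,m,r,ok in views)
    best=min((minimize(cost,s,method='Nelder-Mead',options=dict(initial_simplex=np.array(s)+np.array([[0,0,0],[8,0,0],[0,8,0],[0,0,8.]]),xatol=.05,fatol=.1)) for s in([0,0,0],[5,-5,5],[-5,5,-5])),key=lambda r:r.fun)
    v=best.x; return np.array([p0[0]+v[0]/1e3,p0[1]+v[1]/1e3,p0[2]+v[2]/50]),best.fun
def ray(cm,uv,z):
    d=R.from_rotvec(cm['rotation']).as_matrix()@[(uv[0]-cm['cx'])/cm['fx'],(uv[1]-cm['cy'])/cm['fy'],1]
    return cm['eye']+d*(z-cm['eye'][2])/d[2]
E
python3 - <<'E'
from h import *
from plant import robot
cs,cd=robot.camera_model("scene"),robot.camera_model("side"); A,B=P(cs),P(cd)
a=lambda u,v:np.array([200+u/4-.4,180+v/4-.4]); b=lambda u,v:np.array([260+u/4-.4,190+v/4-.4])
for n,u,v in[("barR",a(355,88),b(372,385)),("barL",a(250,45),b(498,452)),
 ("stubfar",a(168,355),b(445,160)),("stubnear",a(287,316),b(374,188)),("handle end a",a(350,97),b(390,485)),
 ("stub2",np.array([316,348.]),b(233,12)),("stub2n",np.array([348,336.]),b(164,37)),
 ("cast end",a(553,508),b(180,225)),("cast tab",a(727,358),b(38,328))]:
    print(n,*[x for x in tri(A,B,u,v)])
for q in((50,287),(120,325),(320,228)): print("base",ray(cs,a(*q),.012))
for q in((622,405),(486,540)): print("base side",ray(cd,b(*q),.012))
for uv in((422,318),(365,332)): print("mir",ray(cs,uv,.018))
i=cv2.imread("pics/scene0.png"); print(i[318,422],i[278,372],i[300,420],i[216,250])
E
```

```text
barR [ 0.42697193 -0.11760709  0.10706717] 0.08094495603489804
barL [ 0.44707741 -0.2114122   0.10631055] 0.4452449843663544
stubfar [0.66109815 0.05885037 0.09092841] 0.37277702675311275
stubnear [0.59154025 0.06346774 0.09158498] 0.03594113492846418
handle end a [ 0.39999798 -0.16612999  0.07281982] 0.2707695074154799
stub2 [0.67697918 0.34213443 0.09073191] 0.00788243067569283
stub2n [0.60959635 0.34798641 0.08675804] 0.8690751611544556
cast end [0.51470618 0.20211261 0.01428208] 0.38667106825016617
cast tab [0.34980413 0.15639967 0.01987683] 0.07012321447297154
base [ 0.63154062 -0.15677474  0.012     ]
base [ 0.61655746 -0.0928625   0.012     ]
base [ 0.45516531 -0.11984914  0.012     ]
base side [ 0.62858455 -0.16174736  0.012     ]
base side [ 0.46033203 -0.19683676  0.012     ]
mir [0.40137251 0.33535872 0.018     ]
mir [0.52469989 0.29952212 0.018     ]
[170 186 188] [167 183 186] [115 125 129] [167 184 186]
```

```bash
cat > m.py <<'E'
from h import *
def mask(i):
    h=cv2.cvtColor(i,cv2.COLOR_BGR2HSV); 
    return ((h[...,2]>143)&(h[...,1]<50)&(i[...,2].astype(int)-i[...,0]>8)).astype(np.uint8)
def view(Pm,img,p,z0,pad=.03):
    X=toworld(p,np.array([[a,b,z] for a in(-.09-pad,.1+pad) for b in(-.03-pad,.03+pad) for z in(z0,z0+.018)]))
    q=proj(Pm,X); x0,y0=np.maximum(q.min(0),0).astype(int); x1,y1=np.minimum(q.max(0),[640,480]).astype(int)
    m=mask(img)[y0:y1,x0:x1]
    return Pm,m.astype(float),(x0,y0,x1-x0,y1-y0),np.ones(m.shape,bool)
E
python3 - <<'E'
from m import *
from plant import robot
cs,cd=robot.camera_model("scene"),robot.camera_model("side"); A,B=P(cs),P(cd)
I,J=cv2.imread("pics/scene0.png"),cv2.imread("pics/side0.png")
for n,p0,z0,c in[("cast",(.425,.178,.27),0,1),("mir",(.444,.325,-.28),0,0),("a",(.486,-.154,.21+np.pi),.07,0)]:
    for vs in([view(A,I,p0,z0),view(B,J,p0,z0)],[view(A,I,p0,z0)],[view(B,J,p0,z0)]):
        p,f=fit(vs,p0,z0,c); print(n,p.round(4),f,[v[1].sum() for v in vs])
out=np.hstack([mask(I)*255,mask(J)*255]);
# stand & rack fits
a=lambda u,v:np.array([200+u/4-.4,180+v/4-.4]); b=lambda u,v:np.array([260+u/4-.4,190+v/4-.4])
def pf(X,ms,p0):
    X=np.array(X)/1e3
    f=lambda p:np.concatenate([proj(M,toworld(p,X[i:i+1]))[0]-u for i,M,u in ms])
    r=least_squares(f,p0,x_scale=[.01,.01,.05],loss='soft_l1');print(r.x.round(4),r.fun.round(1))
pf([[-50,50,106],[-50,-50,106],[140,36,12],[140,-36,12],[-30,36,12],[-30,-36,12]],
 [(0,A,a(355,88)),(0,B,b(372,385)),(1,A,a(250,45)),(1,B,b(498,452)),(3,A,a(50,287)),(2,A,a(120,325)),(4,A,a(320,228)),(3,B,b(622,405)),(5,B,b(486,540))],[.486,-.154,.21])
pf([[35,-141,92],[-35,-141,92],[35,141,92],[-35,141,92]],[(0,A,a(168,355)),(0,B,b(445,160)),(1,A,a(287,316)),(1,B,b(374,188)),(2,A,np.array([316,348.])),(2,B,b(233,12)),(3,A,np.array([348,336.])),(3,B,b(164,37))],[.63,.2,0])
E
```

```text
cast [0.4229 0.1751 0.298 ] 1240.964705882353 [np.float64(1098.0), np.float64(557.0)]
cast [0.4115 0.1646 0.297 ] 731.0823529411765 [np.float64(1098.0)]
cast [0.4337 0.1916 0.3154] 434.8235294117647 [np.float64(557.0)]
mir [ 0.4412  0.3187 -0.297 ] 1720.0274509803921 [np.float64(1651.0), np.float64(412.0)]
mir [ 0.4317  0.3115 -0.2463] 1288.2745098039215 [np.float64(1651.0)]
mir [ 0.4449  0.3322 -0.167 ] 369.5019607843137 [np.float64(412.0)]
a [ 0.4867 -0.1546  3.4181] 1281.9411764705883 [np.float64(641.0), np.float64(288.0)]
a [ 0.4794 -0.1654  3.662 ] 805.5176470588235 [np.float64(641.0)]
a [ 0.4945 -0.1483  3.4153] 397.9098039215686 [np.float64(288.0)]
[ 0.4862 -0.154   0.1973] [ 0.4  0.8 -0.7 -0.3  0.1 -0.   0.8  0.3 -0.5 -1.   0.4  0.3  0.8 -1.4
  0.5 -0.3  0.5 -1. ]
[ 0.6353  0.2035 -0.0575] [ 0.3  0.2  0.2 -0.7  0.1  0.2 -0.1 -0.4 -0.6 -0.2  0.3 -0.5  0.9 -3.1
  0.5 -1. ]
```

Run:
```python
from m import *
I,J=cv2.imread("pics/scene0.png"),cv2.imread("pics/side0.png")
print(J[258,285],J[258,260],J[295,375], J[310,362])
o=np.hstack([mask(I)[180:360,200:450],mask(J)[170:350,200:450]])*255
cv2.imwrite("pics/mask.png",cv2.resize(o,None,fx=1.6,fy=1.6))
```

```text
[158 177 179] [109 119 121] [145 161 163] [158 177 178]
```

View pics/mask.png

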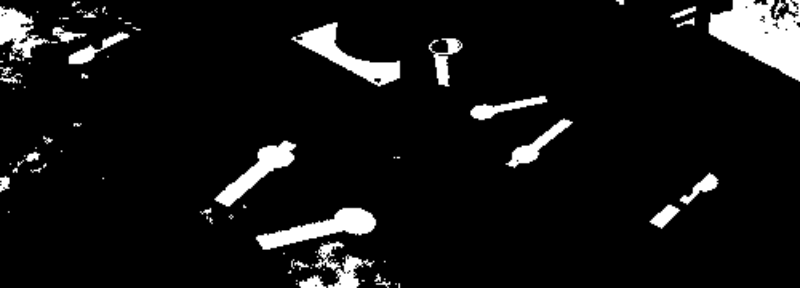

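The mask mostly captures the top faces, so I'll fit only those, with a tighter threshold.

```bash
sed -i 's/for z in(z0,z0+.018)\]$/for z in(z0+.018,z0+.018)]/; ' h.py; sed -i 's/>143/>T/; s/def mask(i)/def mask(i,T=158)/' m.py
cat > f.py <<'E'
from m import *
from plant import robot
cs,cd=robot.camera_model("scene"),robot.camera_model("side"); A,B=P(cs),P(cd)
def both(I,J,items):
    for n,p0,z0,c in items:
        for vs in([view(A,I,p0,z0),view(B,J,p0,z0)],[view(A,I,p0,z0)],[view(B,J,p0,z0)]):
            p,f=fit(vs,p0,z0,c); print(n,p.round(4),int(f),[int(v[1].sum()) for v in vs])
E
python3 - <<'E'
from f import *
both(cv2.imread("pics/scene0.png"),cv2.imread("pics/side0.png"),[("cast",(.423,.175,.29),0,1),("mir",(.444,.325,-.28),0,0),("a",(.486,-.154,.20+np.pi),.07,0)])
E
```

```text
cast [0.4247 0.1768 0.2779] 662 [943, 515]
cast [0.425  0.1763 0.2824] 403 [943]
cast [0.4227 0.1767 0.2823] 252 [515]
mir [ 0.4429  0.3206 -0.2922] 381 [908, 345]
mir [ 0.4432  0.3204 -0.2864] 224 [908]
mir [ 0.44    0.321  -0.2953] 147 [345]
a [ 0.4823 -0.1583  3.3701] 368 [197, 273]
a [ 0.4861 -0.1562  3.3595] 143 [197]
a [ 0.4816 -0.1613  3.3416] 215 [273]
```

Run:
```python
from f import *
I,J=cv2.imread("pics/scene0.png"),cv2.imread("pics/side0.png")
a=lambda u,v:np.array([200+u/4-.4,180+v/4-.4]); b=lambda u,v:np.array([260+u/4-.4,190+v/4-.4])
T=lambda X:toworld([0,0,-.197],(X-[.4862,-.154,0])[None])[0].round(3)
for n,u,v in[("disc c",a(205,137),b(525,380)),("post top",a(105,115),b(540,283)),("post2",a(150,135),b(588,305)),("pillar bot near edge?",a(247,230),b(475,503))]:
    X,e=tri(A,B,u,v);print(n,X.round(3),T(X),e)
for q in(0,np.pi/2,np.pi,-np.pi/2):
    p0=(.4862,-.154,.197+q); vs=[view(A,I,p0,.07),view(B,J,p0,.07)]
    print(q,fit(vs,p0,.07,0))
pil=np.array([[x,y,z] for x in(-9,9) for y in(-15,15) for z in(12,70)])/1e3
W=toworld([.4862,-.154,.197],pil)
print(np.c_[pil*1e3,(proj(A,W)-[200,180])*4,(proj(B,W)-[260,190])*4].round())
```

```text
disc c [ 0.521 -0.156  0.085] [ 0.034 -0.008  0.085] 1.9982478409507394
post top [ 0.584 -0.129  0.126] [0.101 0.005 0.126] 5.296309831470296
post2 [ 0.574 -0.144  0.111] [ 0.088 -0.008  0.111] 5.801601858060678
pillar bot near edge? [ 0.487 -0.161  0.002] [-0.001 -0.007  0.002] 0.0016248711155526507
0 (array([ 0.46151861, -0.16390029,  0.19262763]), np.float64(503.7882352941176))
1.5707963267948966 (array([ 0.55169037, -0.11333573,  0.91498557]), np.float64(797.6627450980392))
3.141592653589793 (array([ 0.48253412, -0.15884301,  3.36216592]), np.float64(368.4980392156863))
-1.5707963267948966 (array([ 0.52759968, -0.19250007, -1.48366204]), np.float64(870.4588235294118))
[[ -9. -15.  12. 245. 206. 478. 502.]
 [ -9. -15.  70. 241. 129. 485. 436.]
 [ -9.  15.  12. 276. 222. 441. 482.]
 [ -9.  15.  70. 273. 144. 446. 416.]
 [  9. -15.  12. 225. 216. 493. 488.]
 [  9. -15.  70. 220. 139. 501. 422.]
 [  9.  15.  12. 256. 232. 456. 468.]
 [  9.  15.  70. 252. 154. 462. 402.]]
```

Call:
{"api": "arm_command", "payload": {
  "increments": "0 -40 -22 -32 0;0 -80 -44 -64 0;0 -120 -66 -96 0;0 -160 -88 -128 0;0 -200 -110 -160 0"
}}

```text
t: 0.6
tool_pos: [0.5001, -0.1804, 0.3879]
orientation: [-2.221, -2.221, 0.0]
force: [1.7, -0.7, -0.6]
opening: 0.093
gripper_force: 0.0
```

Run:
```python
from plant import robot
import cv2,json
print(robot.read_state()['tool_pos'],robot.camera_model("wrist"))
cv2.imwrite("pics/w1.png",robot.read_camera("wrist"))
```

```text
[ 0.50014409 -0.18039597  0.38788221] {'fx': 352.4806433646178, 'fy': 352.4806433646178, 'cx': 313.5180710129569, 'cy': 231.9919607748193, 'eye': array([ 0.50080123, -0.10035922,  0.52790695]), 'rotation': array([2.85416622e+00, 8.18341386e-04, 4.90290927e-04])}
```

View pics/w1.png

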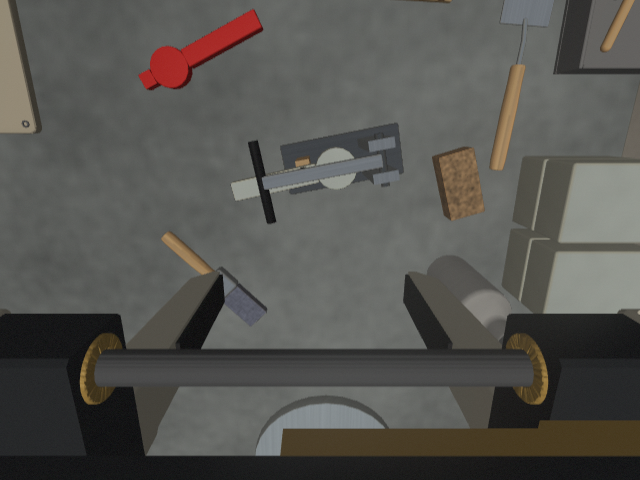

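The wrist view shows the held mirror lying along the clamp arm: disc at (337,169), handle end at (237,190). The bar runs from (253,142) to (270,222) and the pillar peeks out at (302,163). I'll measure with this view.

Run:
```python
from f import *
cw=dict(fx=352.4806433646178,fy=352.4806433646178,cx=313.5180710129569,cy=231.9919607748193,eye=np.array([0.50080123,-0.10035922,0.52790695]),rotation=np.array([2.85416622,8.18341386e-04,4.90290927e-04]))
W=P(cw); K=cv2.imread("pics/w1.png"); S=[.4862,-.154,.197]
p0=(.4862,-.154,3.34); v=view(W,K,p0,.07); print(fit([v],p0,.07,0),v[1].sum())
for n,q,z in[("disc",(337,169),.088),("hend",(237,190),.088),("bar1",(253,142),.112),("bar2",(270,222),.112),("peek",(302,160),.07),("base",(397,124),.012),("base",(283,147),.012),("base",(404,175),.012),("postA",(382,144),.118),("postB",(386,179),.118)]:
    X=ray(cw,q,z); print(n,X.round(4),(toworld([0,0,-S[2]],(X-[S[0],S[1],0])[None])[0]*1e3).round())
```

```text
(array([ 0.53153333, -0.35133333,  4.51333333]), np.float64(0.0)) 0.0
disc [ 0.53   -0.1492  0.088 ] [44. -4. 88.]
hend [ 0.4048 -0.1754  0.088 ] [-84.  -5.  88.]
bar1 [ 0.4317 -0.116   0.112 ] [-46.  48. 112.]
bar2 [ 0.4479 -0.2106  0.112 ] [-49. -48. 112.]
peek [ 0.4862 -0.1398  0.07  ] [ 3. 14. 70.]
base [ 0.6178 -0.0952  0.012 ] [141.  32.  12.]
base [ 0.4575 -0.1266  0.012 ] [-23.  32.  12.]
base [ 0.6328 -0.1662  0.012 ] [141. -41.  12.]
postA [ 0.5783 -0.1179  0.118 ] [ 97.  17. 118.]
postB [ 0.5851 -0.1573  0.118 ] [ 96. -23. 118.]
```

```bash
cat > g.py <<'E'
import sys,numpy as np
from scipy.spatial.transform import Rotation as R
from plant import robot
def go(x,y,z,h):
    s=robot.read_state(); M=R.from_rotvec(s['orientation']).as_matrix()
    d=M.T@(np.array([x,y,z])-s['tool_pos'])*1e3; hc=np.arctan2(M[1,1],M[0,1])
    t=-((h-hc+np.pi/2)%np.pi-np.pi/2)
    print("inc",d.round(1),"turn",round(t,3),"| now",s['tool_pos'].round(4),"head",hc.round(3),"q6",s['q'][5].round(2),"F",s['force'].round(1),"op",s['opening'].round(4),"t",s['t'])
if __name__=="__main__": go(*map(float,sys.argv[1:]))
E
python3 g.py .4325 -.134 .22 .197
```

```text
Traceback (most recent call last):
  File "g.py", line 9, in <module>
    if __name__=="__main__": go(*map(float,sys.argv[1:]))
                             ~~^^^^^^^^^^^^^^^^^^^^^^^^^^
  File "g.py", line 8, in go
    print("inc",d.round(1),"turn",round(t,3),"| now",s['tool_pos'].round(4),"head",hc.round(3),"q6",s['q'][5].round(2),"F",s['force'].round(1),"op",s['opening'].round(4),"t",s['t'])
                                                                                                                                                    ^^^^^^^^^^^^^^^^^^
AttributeError: 'float' object has no attribute 'round'
```

```bash
sed -i "s/s\['opening'\].round(4)/round(s['opening'],4)/" g.py; python3 g.py .4325 -.134 .22 .197
```

```text
inc [ 52.6 -67.2 173.2] turn -0.2 | now [ 0.4987 -0.1858  0.3938] head -0.003 q6 -0.45 F [-0.7 -2.8  3.9] op 0.0933 t 0.65
```

Call:
{"api": "arm_command", "payload": {
  "increments": "0 20 -18 50 -0.1;0 40 -36 100 -0.2;0 66 -57 150 -0.2;0 66 -57 184 -0.2;0 66 -57 184 -0.2"
}}

```text
t: 1.15
tool_pos: [0.4389, -0.1105, 0.1952]
orientation: [-1.979, -2.423, 0.007]
force: [-0.1, -0.6, -0.5]
opening: 0.093
gripper_force: 0.0
```

Call:
{"api": "arm_command", "payload": {
  "increments": "0 0 0 0 0;0 0 0 0 0"
}}

```text
t: 1.35
tool_pos: [0.4464, -0.1144, 0.2064]
orientation: [1.986, 2.429, 0.002]
force: [0.3, -0.0, -0.1]
opening: 0.0928
gripper_force: 0.0
```

```bash
python3 g.py .4325 -.134 .115 .197
```

```text
inc [-16.2 -17.9  91.4] turn 0.003 | now [ 0.4464 -0.1144  0.2064] head 0.2 q6 -0.56 F [ 0.3 -0.  -0.1] op 0.0928 t 1.35
```

Call:
{"api": "arm_command", "payload": {
  "increments": "0 -16 -18 30 0;0 -16 -18 60 0;0 -16 -18 85 0;0 -16 -18 91 0;0 -16 -18 91 0",
  "grip_force": 10
}}

```text
t: 1.85
tool_pos: [0.4312, -0.1334, 0.1138]
orientation: [1.988, 2.43, 0.001]
force: [-0.7, 0.2, 0.0]
opening: 0.0928
gripper_force: 0.0
```

Call:
{"api": "arm_command", "payload": {
  "increments": "0.5 0 0 0 0;0.8 0 0 0 0;0.85 0 0 0 0;0.9 0 0 0 0;1 0 0 0 0",
  "grip_force": 10
}}

```text
t: 2.35
tool_pos: [0.4301, -0.1326, 0.1125]
orientation: [1.988, 2.432, 0.0]
force: [-0.2, 0.5, -0.1]
opening: 0.0574
gripper_force: 0.0
```

Call:
{"api": "arm_command", "payload": {
  "increments": "1 0 0 0 0;1 0 0 0 0;1 0 0 0 0"
}}

```text
t: 2.65
tool_pos: [0.4298, -0.1326, 0.1121]
orientation: [-1.988, -2.432, 0.0]
force: [0.3, 0.4, 0.1]
opening: 0.0337
gripper_force: 0.0
```

```bash
python3 - <<'E'
from plant import robot
import cv2
a=robot.read_camera("side")[190:340,260:460]
cv2.imwrite("pics/s2.png",cv2.resize(a,None,fx=3,fy=3,interpolation=cv2.INTER_CUBIC))
E
python3 g.py .4325 -.134 .115 .197
```

```text
inc [-1.9  2.3 -2.9] turn 0.003 | now [ 0.4298 -0.1326  0.1121] head 0.2 q6 -0.61 F [-0.1  0.8  0.3] op 0.03 t 2.7
```

View pics/s2.png

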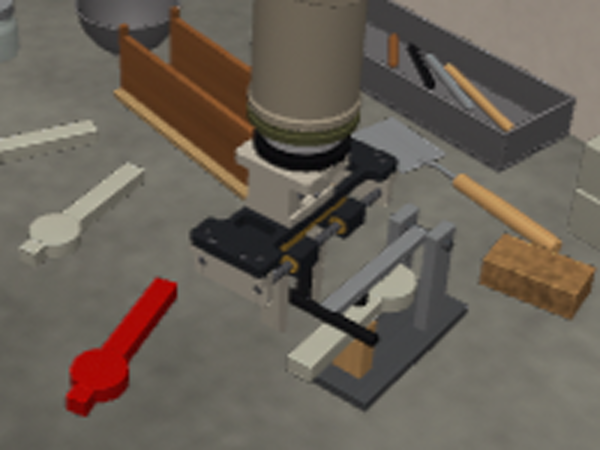

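The view shows the fingers straddling the bar's robot-side end, near (300,290), so I'll keep closing.

Call:
{"api": "arm_command", "payload": {
  "increments": "1 0 2 0 0;1 0 2 0 0;1 0 2 0 0;1 0 2 0 0;1 0 2 0 0",
  "grip_force": 10
}}

```text
t: 3.2
tool_pos: [0.4319, -0.1322, 0.1121]
orientation: [1.989, 2.432, 0.0]
force: [0.5, -0.2, 0.3]
opening: 0.0116
gripper_force: 10.0
```

```bash
python3 g.py .4325 -.134 .115 .197; python3 -c "
import numpy as np
for t in np.arange(0,2.5,.2): print(round(t,2),(145*(1-np.cos(t))).round(1),(-145*np.sin(t)).round(1))"
```

```text
inc [-1.9  0.3 -2.9] turn 0.003 | now [ 0.4319 -0.1322  0.1121] head 0.2 q6 -0.61 F [ 0.5 -0.2  0.3] op 0.0116 t 3.2
0.0 0.0 -0.0
0.2 2.9 -28.8
0.4 11.4 -56.5
0.6 25.3 -81.9
0.8 44.0 -104.0
1.0 66.7 -122.0
1.2 92.5 -135.1
1.4 120.4 -142.9
1.6 149.2 -144.9
1.8 177.9 -141.2
2.0 205.3 -131.8
2.2 230.3 -117.2
2.4 251.9 -97.9
```

Call:
{"api": "arm_command", "payload": {
  "increments": "1 0 1.6 -21.7 0;1 0 6.5 -42.9 0;1 0 14.5 -63.1 0;1 0 25.3 -81.9 0;1 0 38.9 -98.8 0",
  "grip_force": 20
}}

```text
t: 3.7
tool_pos: [0.468, -0.1249, 0.2112]
orientation: [-1.987, -2.428, 0.006]
force: [-10.0, -2.5, 3.9]
opening: 0.0115
gripper_force: 20.0
```

```bash
python3 g.py .4319 -.1322 .1121 .197;python3 -c "
import numpy as np
a=.75
for t in np.arange(.9,2.6,.15): print(round(t,2),(145*(np.cos(a)-np.cos(t))).round(1),(-145*(np.sin(t)-np.sin(a))).round(1))"
```

```text
inc [ -0.  -36.3  99.3] turn 0.002 | now [ 0.468  -0.1249  0.2112] head 0.199 q6 -0.56 F [-10.   -2.5   3.9] op 0.0115 t 3.7
0.9 16.0 -14.7
1.05 33.9 -26.9
1.2 53.6 -36.3
1.35 74.3 -42.6
1.5 95.8 -45.8
1.65 117.6 -45.7
1.8 139.0 -42.4
1.95 159.8 -35.9
2.1 179.3 -26.3
2.25 197.2 -14.0
2.4 213.0 0.9
2.55 226.5 18.0
```

Call:
{"api": "arm_command", "payload": {
  "increments": "1 0 16 -14.7 0;1 0 33.9 -26.9 0;1 0 53.6 -36.3 0;1 0 74.3 -42.6 0;1 0 95.8 -45.8 0"
}}

```text
t: 4.2
tool_pos: [0.5647, -0.1063, 0.2583]
orientation: [1.988, 2.43, -0.001]
force: [-2.4, -4.2, 3.1]
opening: 0.0109
gripper_force: 20.0
```

Call:
{"api": "arm_command", "payload": {
  "increments": "1 0 21.8 0 0;1 0 43.2 3.4 0;1 0 64 9.9 0;1 0 83.5 19.5 0;1 0 101.4 31.8 0"
}}

```text
t: 4.7
tool_pos: [0.6644, -0.0863, 0.2252]
orientation: [1.988, 2.43, -0.001]
force: [0.4, -4.6, -0.0]
opening: 0.0108
gripper_force: 20.0
```

Call:
{"api": "arm_command", "payload": {
  "increments": "1 0 13 13 0;1 0 15 15 0;1 0 15 15 0"
}}

```text
t: 5.0
tool_pos: [0.6795, -0.0832, 0.2098]
orientation: [1.987, 2.43, 0.001]
force: [4.3, -3.3, -0.2]
opening: 0.011
gripper_force: 20.1
```

```bash
python3 g.py .4319 -.1322 .1121 .197
```

```text
inc [   1.2 -252.6   97.1] turn 0.003 | now [ 0.6795 -0.0832  0.2098] head 0.2 q6 -0.4 F [ 4.3 -3.3 -0.2] op 0.011 t 5.0
```

Call:
{"api": "arm_command", "payload": {
  "increments": "0.6 0 0 0 0;0.6 0 0 0 0;0.6 0 0 -10 0;0.6 0 0 -50 0;0.6 0 0 -80 0"
}}

```text
t: 5.5
tool_pos: [0.6775, -0.0821, 0.2919]
orientation: [-1.988, -2.432, 0.0]
force: [0.5, 0.1, 0.5]
opening: 0.037
gripper_force: 0.0
```

Call:
{"api": "arm_command", "payload": {
  "increments": "0 0 -50 0 -0.15;0 0 -100 0 -0.3;0 0 -150 0 -0.45;0 0 -190 0 -0.6;0 -30 -190 0 -0.75"
}}

```text
t: 6.0
tool_pos: [0.4922, -0.1472, 0.2898]
orientation: [-0.947, -2.992, -0.001]
force: [1.1, -0.4, -0.4]
opening: 0.0726
gripper_force: 0.0
```

```bash
python3 g.py .485 -.158 .27 1.768
```

```text
inc [ -0.4 -12.9  19.8] turn -0.81 | now [ 0.4922 -0.1472  0.2898] head 0.958 q6 -1.35 F [ 1.1 -0.4 -0.4] op 0.0726 t 6.0
```

Call:
{"api": "arm_command", "payload": {
  "increments": "0 0 -5 5 -0.15;0 0 -8 10 -0.3;0 0 -10 15 -0.45;0 0 -13 20 -0.6;0 0 -13 20 -0.75"
}}

```text
t: 6.5
tool_pos: [0.4894, -0.1601, 0.27]
orientation: [0.212, -3.134, -0.001]
force: [-0.5, 0.6, -0.3]
opening: 0.0929
gripper_force: 0.0
```

Call:
{"api": "arm_command", "payload": {
  "increments": "0 0 0 0 -0.06;0 0 0 0 -0.06;0 0 0 0 -0.06"
}}

```text
t: 6.8
tool_pos: [0.4901, -0.16, 0.2706]
orientation: [-0.294, 3.127, -0.0]
force: [-0.4, -0.3, -0.4]
opening: 0.0931
gripper_force: 0.0
```

```bash
cat > w.py <<'E'
from f import *
def wshot(name):
    robot.read_state(); cw=robot.camera_model("wrist"); K=robot.read_camera("wrist"); cv2.imwrite(f"pics/{name}.png",K)
    np.save(f"pics/{name}.npy",np.r_[cw['fx'],cw['fy'],cw['cx'],cw['cy'],cw['eye'],cw['rotation']]); return cw,K
def wload(name):
    v=np.load(f"pics/{name}.npy"); return dict(fx=v[0],fy=v[1],cx=v[2],cy=v[3],eye=v[4:7],rotation=v[7:]),cv2.imread(f"pics/{name}.png")
def wfit(cw,K,p0,z0,c,T):
    W=P(cw); x,y=0,0
    v=view(W,K,p0,z0); r=v[2]; m=mask(K,T)[r[1]:r[1]+r[3],r[0]:r[0]+r[2]].astype(float)
    p,f=fit([(W,m,r,v[3])],p0,z0,c); print("wfit",p.round(4),"cost",int(f),"n",int(m.sum()))
    return p
E
python3 - <<'E'
from w import *
cw,K=wshot("w2")
p0=(.485,-.158,3.34)
for x in(-.044,.02,.06): 
    u=proj(P(cw),toworld(p0,[x,0,.088]))[0]; print(u,K[int(u[1]),int(u[0])] if 0<u[0]<640 and 0<u[1]<480 else 0)
for T in(135,150,160): wfit(cw,K,p0,.07,0,T)
E
python3 g.py .485 -.158 .27 1.768
```

```text
[316.1686107 253.5289011] [143 150 146]
[315.55525326 188.09836661] [144 151 147]
[315.13563159 143.33479408] [143 151 147]
wfit [ 0.6877 -0.1774  2.5709] cost 269 n 269
wfit [ 0.6566 -0.2421  0.7089] cost 17 n 17
wfit [ 0.6566 -0.2421  0.7089] cost 0 n 0
inc [4.7 2.9 0.4] turn -0.01 | now [ 0.4901 -0.16    0.2704] head 1.758 q6 -2.17 F [-0.5  0.6 -0.8] op 0.093 t 6.85
```

View pics/w2.png

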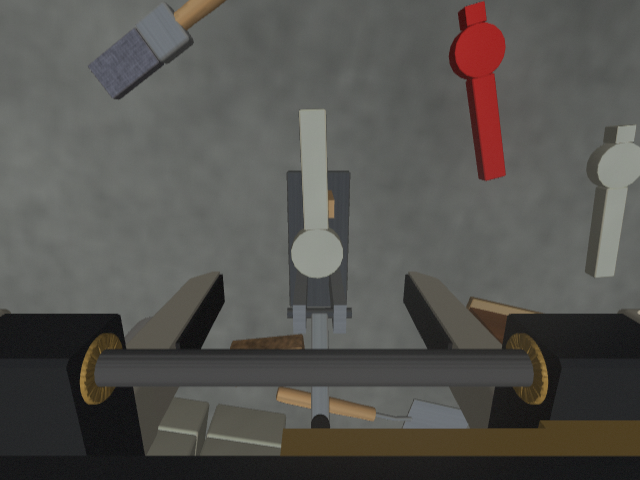

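The clamp is open. mirror_a lies along the stand, with its disc at (317,253) and handle end at (313,112). I'll fix the mask for the wrist camera's brightness.

```bash
sed -i 's/m=mask(K,T)/m=((K.min(2)>T)\&(K.max(2).astype(int)-K.min(2)<25))/' w.py
python3 - <<'E'
from w import *
cw,K=wload("w2"); 
for T in(115,125,132): p=wfit(cw,K,(.485,-.158,3.34),.07,0,T)
c=lambda u,v,z:print(ray(cw,(u,v),z).round(4),(toworld([0,0,-.197],(ray(cw,(u,v),z)-[.4862,-.154,0])[None])[0]*1e3).round(1))
c(287,172,.012);c(349,172,.012);c(333,192,.07);c(333,218,.07);c(299,305,.118);c(338,305,.118)
E
```

```text
wfit [ 0.4859 -0.1585  3.3597] cost 347 n 4991
wfit [ 0.4863 -0.1583  3.3661] cost 472 n 4862
wfit [ 0.4865 -0.158   3.3562] cost 641 n 4691
[ 0.4659 -0.1941  0.012 ] [-27.8 -35.3  12. ]
[ 0.4529 -0.1257  0.012 ] [-27.1  34.3  12. ]
[ 0.4689 -0.1439  0.07  ] [-15.   13.3  70. ]
[ 0.4945 -0.1386  0.07  ] [11.2 13.5 70. ]
[ 0.5699 -0.1576  0.118 ] [ 81.4 -20.  118. ]
[ 0.5632 -0.1223  0.118 ] [ 81.7  16.  118. ]
```

```bash
python3 g.py .486 -.1583 .097 1.788
```

```text
inc [  3.8   2.5 173.4] turn -0.03 | now [ 0.4901 -0.16    0.2704] head 1.758 q6 -2.17 F [-0.5  0.6 -0.8] op 0.093 t 6.85
```

Call:
{"api": "arm_command", "payload": {
  "increments": "0 2 1 45 -0.03;0.3 4 2.5 90 -0.03;0.3 4 2.5 130 -0.03;0.4 4 2.5 160 -0.03;0.4 4 2.5 173 -0.03",
  "grip_force": 15
}}

```text
t: 7.35
tool_pos: [0.4836, -0.1573, 0.0936]
orientation: [0.341, -3.119, -0.004]
force: [-0.7, -0.1, 0.6]
opening: 0.0654
gripper_force: 0.0
```

Call:
{"api": "arm_command", "payload": {
  "increments": "0.6 0 0 0 0;0.6 0 0 0 0;0.6 0 0 0 0"
}}

```text
t: 7.65
tool_pos: [0.4873, -0.159, 0.0993]
orientation: [-0.343, 3.12, -0.003]
force: [-0.8, 0.1, 0.0]
opening: 0.0416
gripper_force: 0.0
```

```bash
python3 g.py .486 -.1583 .097 1.788
```

```text
inc [1.1 1.  2.3] turn 0.002 | now [ 0.4873 -0.159   0.0993] head 1.79 q6 -2.21 F [-0.8  0.1  0. ] op 0.0416 t 7.65
```

Call:
{"api": "arm_command", "payload": {
  "increments": "1 1 1 2 0;1 1 1 2 0;1 1 1 2 0;1 1 1 2 0;1 1 1 2 0",
  "grip_force": 15
}}

```text
t: 8.15
tool_pos: [0.485, -0.1578, 0.0958]
orientation: [-0.343, 3.122, -0.001]
force: [-0.9, 0.1, 6.3]
opening: 0.0239
gripper_force: 15.0
```

Call:
{"api": "arm_command", "payload": {
  "increments": "1 0 0 0 0;1 0 0 -20 0;1 0 0 -55 0;1 0 0 -90 0;1 0 0 -120 0",
  "grip_force": 25
}}

```text
t: 8.65
tool_pos: [0.4844, -0.1575, 0.2164]
orientation: [-0.344, 3.123, -0.0]
force: [0.7, -0.3, -0.6]
opening: 0.0237
gripper_force: 25.0
```

Call:
{"api": "arm_command", "payload": {
  "increments": "1 0 0 -20 0;1 0 0 -20 0"
}}

```text
t: 8.85
tool_pos: [0.4861, -0.1583, 0.2383]
orientation: [-0.343, 3.118, -0.004]
force: [1.1, -0.9, -1.2]
opening: 0.0237
gripper_force: 25.0
```

```bash
python3 - <<'E'
from w import *
cw,K=wshot("w3")
E
python3 g.py .63 .14 .22 -1.628
```

```text
inc [-206.   259.3   16. ] turn 0.276 | now [ 0.4853 -0.1579  0.2359] head 1.79 q6 -2.21 F [-0.1  0.4 -1.5] op 0.0242 t 8.9
```

View pics/w3.png

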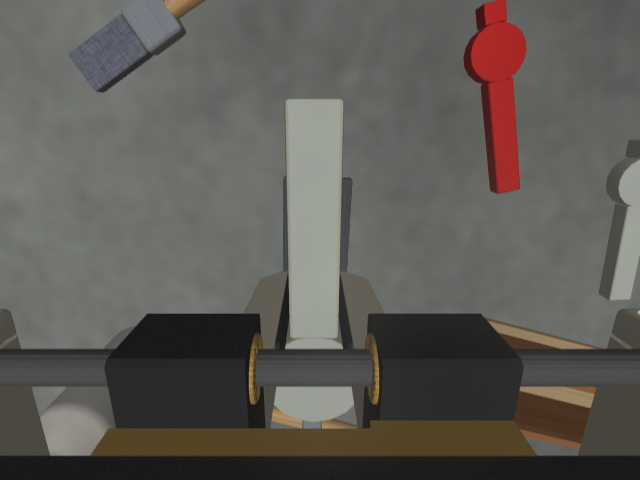

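mirror_a is gripped and lifted, with its handle pointing away from the camera. Next I'll turn it round to match the rack direction.

Call:
{"api": "arm_command", "payload": {
  "increments": "1 0 0 -10 0.15;1 0 0 -20 0.3;1 0 0 -30 0.45;1 0 0 -40 0.6;1 0 0 -40 0.75"
}}

```text
t: 9.4
tool_pos: [0.4843, -0.1575, 0.2739]
orientation: [-0.833, -3.028, -0.0]
force: [0.0, -0.1, -0.9]
opening: 0.024
gripper_force: 25.0
```

Call:
{"api": "arm_command", "payload": {
  "increments": "1 0 0 0 0.15;1 0 0 0 0.3;1 0 0 0 0.45;1 0 0 0 0.6;1 0 0 0 0.75"
}}

```text
t: 9.9
tool_pos: [0.4836, -0.1572, 0.2721]
orientation: [-1.883, -2.51, 0.001]
force: [-0.5, -0.3, 0.2]
opening: 0.0237
gripper_force: 25.0
```

Call:
{"api": "arm_command", "payload": {
  "increments": "1 0 0 0 0.15;1 0 0 0 0.3;1 0 0 0 0.45;1 0 0 0 0.6;1 0 0 0 0.75"
}}

```text
t: 10.4
tool_pos: [0.4836, -0.1572, 0.2721]
orientation: [-2.672, -1.646, 0.004]
force: [-1.1, 0.3, -0.9]
opening: 0.0239
gripper_force: 25.0
```

Call:
{"api": "arm_command", "payload": {
  "increments": "1 0 0 0 0.15;1 0 0 0 0.3;1 0 0 0 0.45;1 0 0 0 0.6;1 0 0 0 0.75"
}}

```text
t: 10.9
tool_pos: [0.4836, -0.1572, 0.2721]
orientation: [-3.09, -0.554, 0.005]
force: [-0.4, -1.5, 0.2]
opening: 0.0239
gripper_force: 25.0
```

```bash
python3 g.py .632 .144 .26 -1.628
```

```text
inc [ 243.8 -230.9   12. ] turn 0.412 | now [ 0.4836 -0.1572  0.2721] head -1.216 q6 0.8 F [-0.4 -1.5  0.2] op 0.0239 t 10.9
```

Call:
{"api": "arm_command", "payload": {
  "increments": "1 34 -32 2 0.1;1 68 -64 4 0.2;1 102 -96 6 0.3;1 136 -128 8 0.41;1 170 -160 12 0.41"
}}

```text
t: 11.4
tool_pos: [0.5868, 0.0539, 0.2602]
orientation: [3.14, -0.084, -0.005]
force: [0.6, -0.4, -1.3]
opening: 0.024
gripper_force: 25.0
```

```bash
python3 g.py .632 .144 .2 -1.628
```

```text
inc [ 40.5 -92.4  60.1] turn 0.004 | now [0.5868 0.0539 0.2602] head -1.624 q6 1.63 F [ 0.6 -0.4 -1.3] op 0.024 t 11.4
```

Call:
{"api": "arm_command", "payload": {
  "increments": "1 15 -30 10 0;1 28 -60 25 0;1 38 -88 40 0;1 38 -88 50 0;1 38 -88 50 0"
}}

```text
t: 11.9
tool_pos: [0.6271, 0.1383, 0.2079]
orientation: [3.139, -0.075, -0.012]
force: [-0.5, 0.0, -1.8]
opening: 0.0237
gripper_force: 25.0
```

Call:
{"api": "arm_command", "payload": {
  "increments": "1 0 0 0 0;1 0 0 0 0"
}}

```text
t: 12.1
tool_pos: [0.6295, 0.1371, 0.2135]
orientation: [3.14, -0.079, 0.001]
force: [-0.0, -0.5, -0.7]
opening: 0.0237
gripper_force: 25.0
```

```bash
python3 - <<'E'
from w import *
wshot("w4")
I=robot.read_camera("side"); cv2.imwrite("pics/side4.png",I)
E
python3 g.py .632 .144 .106 -1.628
```

```text
inc [  1.7  -6.8 108. ] turn 0.007 | now [0.6298 0.1373 0.214 ] head -1.621 q6 1.76 F [-0.3  0.1  0.4] op 0.024 t 12.2
```

View pics/w4.png

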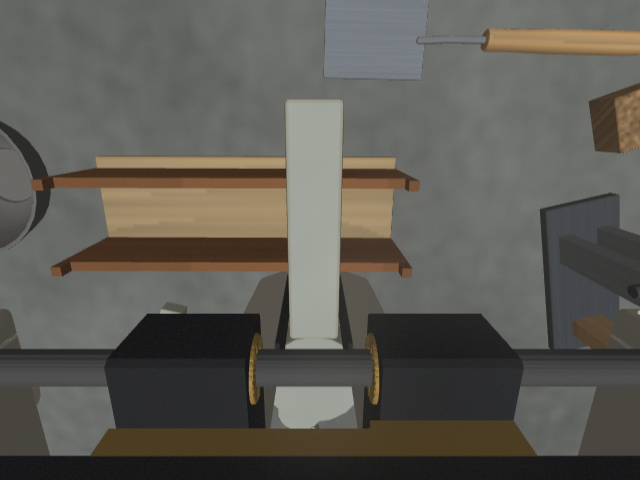

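The view shows the mirror held above the rack, with its stub tops at (40,184), (414,184), (58,269) and (407,269).

Run:
```python
from w import *
cw,K=wload("w4")
X=[ray(cw,q,.092)[:2] for q in((39,182),(414,182),(57,267),(406,267))]
print(np.round(X,4),np.mean(X,0))
```

```text
[[0.681  0.3396]
 [0.667  0.0615]
 [0.6133 0.3435]
 [0.5994 0.0658]] [0.64015978 0.20262016]
```

Call:
{"api": "arm_command", "payload": {
  "increments": "1 4 -6 30 0;1 4 -6 60 0;1 4 -6 85 0;1 4 -6 98 0;1 4 -6 102 0"
}}

```text
t: 12.7
tool_pos: [0.6329, 0.1434, 0.1096]
orientation: [3.14, -0.078, -0.003]
force: [-0.1, -0.7, -0.8]
opening: 0.0238
gripper_force: 25.0
```

Call:
{"api": "arm_command", "payload": {
  "increments": "1 0 0 0 0;1 0 0 0 0"
}}

```text
t: 12.9
tool_pos: [0.6349, 0.144, 0.1129]
orientation: [-3.14, 0.077, -0.004]
force: [0.0, -0.4, -0.9]
opening: 0.0239
gripper_force: 25.0
```

```bash
python3 g.py .634 .144 .106 -1.624
```

```text
inc [-0.9  0.1  6.9] turn 0.004 | now [0.6349 0.144  0.1129] head -1.62 q6 1.76 F [ 0.  -0.4 -0.9] op 0.0239 t 12.9
```

Call:
{"api": "arm_command", "payload": {
  "increments": "1 0 0 3 0;1 0 0 5 0;1 0 0 6 0;1 0 0 7 0;1 0 0 7 0"
}}

```text
t: 13.4
tool_pos: [0.634, 0.144, 0.1058]
orientation: [-3.141, 0.077, -0.002]
force: [-4.8, -1.1, 9.4]
opening: 0.0241
gripper_force: 25.0
```

```bash
python3 g.py .634 .144 .106 -1.624
```

```text
inc [-0.   0.  -0.2] turn 0.004 | now [0.634  0.144  0.1058] head -1.62 q6 1.76 F [-4.8 -1.1  9.4] op 0.0241 t 13.4
```

Call:
{"api": "arm_command", "payload": {
  "increments": "0.55 0 0 0 0;0.55 0 0 0 0;0.55 0 0 0 0;0.55 0 0 -40 0;0.55 0 0 -80 0"
}}

```text
t: 13.9
tool_pos: [0.6321, 0.1437, 0.1825]
orientation: [3.14, -0.077, -0.007]
force: [1.2, 0.4, -0.3]
opening: 0.0415
gripper_force: 0.0
```

Call:
{"api": "arm_command", "payload": {
  "increments": "0.3 0 0 -30 -0.15;0 0 0 -60 -0.3;0 0 0 -80 -0.45;0 0 0 -80 -0.6;0 0 0 -80 -0.75"
}}

```text
t: 14.4
tool_pos: [0.6342, 0.144, 0.2652]
orientation: [2.947, 1.087, 0.003]
force: [0.5, -0.4, 0.1]
opening: 0.0768
gripper_force: 0.0
```

Call:
{"api": "arm_command", "payload": {
  "increments": "0 0 0 0 -0.15;0 0 0 0 -0.3;0 0 0 0 -0.45;0 0 0 0 -0.6;0 0 0 0 -0.75"
}}

```text
t: 14.9
tool_pos: [0.6336, 0.1439, 0.2636]
orientation: [-2.344, -2.091, 0.001]
force: [-0.2, 0.1, 0.8]
opening: 0.0929
gripper_force: 0.0
```

Call:
{"api": "arm_command", "payload": {
  "increments": "0 0 0 0 -0.15;0 0 0 0 -0.3;0 0 0 0 -0.45;0 0 0 0 -0.6;0 0 0 0 -0.75"
}}

```text
t: 15.4
tool_pos: [0.6336, 0.1439, 0.2636]
orientation: [-1.415, -2.804, 0.0]
force: [0.4, -0.2, -0.4]
opening: 0.0931
gripper_force: 0.0
```

```bash
python3 g.py .443 .3206 .27 1.28
python3 - <<'E'
from f import *
I,J=robot.read_camera("scene"),robot.read_camera("side")
cv2.imwrite("pics/scene5.png",I);cv2.imwrite("pics/side5.png",J)
both(I,J,[("mir",(.443,.3206,-.29),0,0),("a",(.634,.144,-.05),.08,0)])
E
```

```text
inc [255.4 -48.4  -6.3] turn -0.644 | now [0.6336 0.1439 0.2636] head 0.636 q6 -0.49 F [ 0.4 -0.2 -0.4] op 0.0931 t 15.4
mir [ 0.4426  0.3208 -0.2929] 400 [922, 350]
mir [ 0.4433  0.3204 -0.2855] 235 [922]
mir [ 0.4396  0.3201 -0.2816] 153 [350]
a [ 0.635   0.1443 -0.0502] 123 [707, 229]
a [ 0.6349  0.1445 -0.0418] 73 [707]
a [ 0.6333  0.1442 -0.0623] 39 [229]
```

Call:
{"api": "arm_command", "payload": {
  "increments": "0 45 -9 0 -0.13;0 90 -18 0 -0.26;0 135 -27 0 -0.39;0 180 -36 0 -0.52;0 220 -42 0 -0.64"
}}

```text
t: 16.0
tool_pos: [0.4684, 0.2981, 0.2639]
orientation: [-0.471, -3.106, -0.0]
force: [1.0, 1.0, -0.4]
opening: 0.0931
gripper_force: 0.0
```

Call:
{"api": "arm_command", "payload": {
  "increments": "0 0 0 0 0;0 0 0 0 0"
}}

```text
t: 16.2
tool_pos: [0.4697, 0.2976, 0.2641]
orientation: [0.475, 3.105, -0.0]
force: [-1.2, -0.4, -0.1]
opening: 0.0929
gripper_force: 0.0
```

Run:
```python
from w import *
cw,K=wshot("w5"); cv2.imwrite("pics/w5.png",K)
for T in(110,120): p=wfit(cw,K,(.442,.3206,-.29),0,0,T)
from g import go
go(p[0],p[1],.028,p[2]+np.pi/2)
```

```text
wfit [ 0.4436  0.3214 -0.2937] cost 213 n 3864
wfit [ 0.4441  0.3211 -0.2894] cost 265 n 3808
inc [ 32.5  15.3 236. ] turn -0.015 | now [0.4704 0.2969 0.264 ] head 1.267 q6 -0.8 F [1.  0.2 0. ] op 0.0931 t 16.25
```

Call:
{"api": "arm_command", "payload": {
  "increments": "0 16 8 40 -0.015;0.3 32 15 85 -0.015;0.4 32 15 130 -0.015;0.4 32 15 175 -0.015;0.5 32 15 210 -0.015",
  "grip_force": 15
}}

```text
t: 16.75
tool_pos: [0.4439, 0.319, 0.0509]
orientation: [-0.455, -3.107, 0.003]
force: [-0.4, -0.7, 0.2]
opening: 0.0654
gripper_force: 0.0
```

Call:
{"api": "arm_command", "payload": {
  "increments": "0.5 0 0 10 0;0.5 0 0 17 0;0.5 0 0 17 0;0.5 0 0 17 0"
}}

```text
t: 17.15
tool_pos: [0.4458, 0.3214, 0.0391]
orientation: [0.449, 3.107, 0.003]
force: [0.5, 0.4, -0.2]
opening: 0.0465
gripper_force: 0.0
```

```bash
python3 g.py .4438 .3212 .028 1.28
```

```text
inc [ 1.8 -0.8 11.1] turn 0.004 | now [0.4458 0.3214 0.0391] head 1.284 q6 -0.75 F [ 0.5  0.4 -0.2] op 0.0465 t 17.15
```

Call:
{"api": "arm_command", "payload": {
  "increments": "0.6 2 -1 5 0;0.6 2 -1 10 0;0.6 2 -1 11 0;1 2 -1 11 0;1 2 -1 11 0",
  "grip_force": 15
}}

```text
t: 17.65
tool_pos: [0.4418, 0.3204, 0.026]
orientation: [0.447, 3.11, 0.0]
force: [-0.3, -1.0, -0.2]
opening: 0.0258
gripper_force: 0.0
```

Call:
{"api": "arm_command", "payload": {
  "increments": "1 0 0 0 0;1 0 0 0 0;1 0 0 0 0",
  "grip_force": 25
}}

```text
t: 17.95
tool_pos: [0.4418, 0.3205, 0.026]
orientation: [0.447, 3.11, 0.0]
force: [-0.5, 0.1, -0.2]
opening: 0.0236
gripper_force: 25.0
```

Call:
{"api": "arm_command", "payload": {
  "increments": "1 0 0 -35 0;1 0 0 -80 0;1 0 0 -125 0;1 0 0 -170 0;1 0 0 -180 0",
  "grip_force": 25
}}

```text
t: 18.45
tool_pos: [0.4444, 0.3219, 0.2127]
orientation: [0.446, 3.102, 0.009]
force: [0.0, 0.3, 0.3]
opening: 0.0236
gripper_force: 25.0
```

```bash
python3 g.py .6405 .262 .2 1.518
```

```text
inc [-205.    -2.3   14. ] turn -0.233 | now [0.4444 0.3219 0.2127] head 1.285 q6 -0.75 F [0.  0.3 0.3] op 0.0236 t 18.45
```

Call:
{"api": "arm_command", "payload": {
  "increments": "1 -40 0 0 -0.06;1 -80 0 0 -0.12;1 -120 -1 0 -0.18;1 -165 -2 0 -0.233;1 -202 -2 0 -0.233"
}}

```text
t: 18.95
tool_pos: [0.6365, 0.2602, 0.2043]
orientation: [-0.081, -3.139, 0.001]
force: [-0.2, 1.1, -0.8]
opening: 0.0238
gripper_force: 25.0
```

Call:
{"api": "arm_command", "payload": {
  "increments": "1 0 0 0 0;1 0 0 0 0"
}}

```text
t: 19.15
tool_pos: [0.6349, 0.2607, 0.2036]
orientation: [-0.085, -3.137, 0.001]
force: [-0.9, 0.6, -0.5]
opening: 0.0235
gripper_force: 25.0
```

```bash
python3 g.py .640 .262 .106 1.518
```

```text
inc [-5.3  1.6 97.6] turn -0.001 | now [0.6349 0.2607 0.2036] head 1.517 q6 -1.2 F [-0.9  0.6 -0.5] op 0.0235 t 19.15
```

Call:
{"api": "arm_command", "payload": {
  "increments": "1 -5 2 30 0;1 -5 2 60 0;1 -5 2 85 0;1 -5 2 92 0;1 -5 2 92 0"
}}

```text
t: 19.65
tool_pos: [0.6383, 0.2635, 0.1125]
orientation: [-0.081, -3.137, 0.002]
force: [-0.4, 0.4, 0.1]
opening: 0.0239
gripper_force: 25.0
```

Call:
{"api": "arm_command", "payload": {
  "increments": "1 0 0 2 0;1 0 0 4 0;1 0 0 4 0"
}}

```text
t: 19.95
tool_pos: [0.6408, 0.2636, 0.1114]
orientation: [0.083, 3.138, 0.001]
force: [0.4, 0.4, -0.7]
opening: 0.0238
gripper_force: 25.0
```

```bash
python3 g.py .640 .262 .106 1.518
```

```text
inc [ 0.8 -1.6  5.4] turn 0.0 | now [0.6408 0.2636 0.1114] head 1.518 q6 -1.2 F [ 0.4  0.4 -0.7] op 0.0238 t 19.95
```

Call:
{"api": "arm_command", "payload": {
  "increments": "1 0 0 2 0;1 0 0 4 0;1 0 0 5.5 0;1 0 0 6 0;1 0 0 6 0"
}}

```text
t: 20.45
tool_pos: [0.6405, 0.2633, 0.1061]
orientation: [0.083, 3.139, 0.0]
force: [-7.4, -2.2, 11.0]
opening: 0.0238
gripper_force: 25.0
```

Call:
{"api": "arm_command", "payload": {
  "increments": "0.55 0 0 0 0;0.55 0 0 0 0;0.55 0 0 0 0;0.55 0 0 -40 0;0.4 0 0 -80 0"
}}

```text
t: 20.95
tool_pos: [0.6386, 0.2627, 0.1822]
orientation: [-0.083, -3.136, 0.003]
force: [0.1, 0.4, 0.5]
opening: 0.0463
gripper_force: 0.0
```

Call:
{"api": "arm_command", "payload": {
  "increments": "0 0 0 -30 0;0 0 0 -70 0;0 0 0 -80 0;0 0 0 -80 0"
}}

```text
t: 21.35
tool_pos: [0.6414, 0.2637, 0.2667]
orientation: [0.083, 3.136, 0.003]
force: [-1.0, 1.1, -0.3]
opening: 0.0775
gripper_force: 0.0
```

```bash
python3 - <<'E'
from f import *
I,J=robot.read_camera("scene"),robot.read_camera("side")
cv2.imwrite("pics/scene6.png",I);cv2.imwrite("pics/side6.png",J)
both(I,J,[("b",(.642,.262,-.05),.08,0),("a",(.634,.144,-.05),.08,0),("cast",(.4247,.1768,.28),0,1)])
E
python3 g.py .4247 .1768 .26 -1.29
```

```text
b [ 0.6408  0.2636 -0.0499] 1223 [1811, 409]
b [ 0.641   0.2635 -0.0494] 972 [1811]
b [ 0.6393  0.263  -0.0564] 245 [409]
a [ 0.6343  0.1441 -0.0453] 1043 [1463, 398]
a [ 0.6349  0.1445 -0.0425] 828 [1463]
a [ 0.6333  0.1442 -0.0623] 208 [398]
cast [0.4252 0.1765 0.2768] 541 [1040, 303]
cast [0.4262 0.1768 0.2773] 488 [1040]
cast [0.4229 0.177  0.2782] 44 [303]
inc [210.2 -97.5   2.6] turn -0.334 | now [0.6397 0.2631 0.2621] head 1.518 q6 -1.2 F [-0.6  0.4  0.7] op 0.0854 t 21.45
```

Call:
{"api": "arm_command", "payload": {
  "increments": "0 45 -20 0 -0.1;0 90 -40 0 -0.2;0 135 -60 0 -0.3;0 180 -84 0 -0.334;0 190 -97 0 -0.334"
}}

```text
t: 21.95
tool_pos: [0.4401, 0.1752, 0.2599]
orientation: [0.443, -3.103, 0.001]
force: [0.8, 0.8, 0.8]
opening: 0.0934
gripper_force: 0.0
```

Call:
{"api": "arm_command", "payload": {
  "increments": "0 0 0 0 0;0 0 0 0 0"
}}

```text
t: 22.15
tool_pos: [0.4452, 0.1764, 0.2626]
orientation: [0.439, -3.109, 0.0]
force: [0.5, 1.0, 0.8]
opening: 0.0929
gripper_force: 0.0
```

Run:
```python
from w import *
cw,K=wshot("w6")
for T in(110,120): p=wfit(cw,K,(.425,.177,.278),0,1,T)
from g import go
go(p[0],p[1],.028,p[2]+np.pi/2)
```

```text
wfit [0.4259 0.1772 0.281 ] cost 252 n 4049
wfit [0.4259 0.1773 0.2862] cost 328 n 3968
inc [ 18.5   6.1 234.9] turn -0.005 | now [0.4456 0.1766 0.2629] head 1.852 q6 -1.58 F [0.  0.3 0.1] op 0.0929 t 22.2
```

Call:
{"api": "arm_command", "payload": {
  "increments": "0 9 3 40 0;0.3 18 6 85 0;0.4 18 6 130 0;0.4 18 6 175 0;0.5 18 6 210 0",
  "grip_force": 15
}}

```text
t: 22.7
tool_pos: [0.4255, 0.1773, 0.0505]
orientation: [0.44, -3.108, 0.0]
force: [0.6, -0.6, -0.1]
opening: 0.0654
gripper_force: 0.0
```

Call:
{"api": "arm_command", "payload": {
  "increments": "0.5 0 0 10 0;0.5 0 0 17 0;0.5 0 0 17 0;0.5 0 0 17 0"
}}

```text
t: 23.1
tool_pos: [0.428, 0.1777, 0.0387]
orientation: [-0.44, 3.108, 0.001]
force: [0.1, -0.5, -0.1]
opening: 0.0468
gripper_force: 0.0
```

```bash
python3 g.py .4257 .177 .027 1.852
```

```text
inc [ 2.5 -0.1 11.7] turn 0.0 | now [0.428  0.1777 0.0387] head 1.852 q6 -1.57 F [ 0.1 -0.5 -0.1] op 0.0468 t 23.1
```

Call:
{"api": "arm_command", "payload": {
  "increments": "0.6 1 0 5 0;0.6 1 0 10 0;0.6 1 0 11 0;1 1 0 11 0;1 1 0 11 0",
  "grip_force": 15
}}

```text
t: 23.6
tool_pos: [0.4254, 0.1769, 0.026]
orientation: [-0.44, 3.111, 0.0]
force: [1.0, 0.4, 0.2]
opening: 0.0254
gripper_force: 0.0
```

Call:
{"api": "arm_command", "payload": {
  "increments": "1 0 0 0 0;1 0 0 0 0;1 0 0 0 0",
  "grip_force": 25
}}

```text
t: 23.9
tool_pos: [0.4254, 0.1769, 0.026]
orientation: [-0.44, 3.111, 0.0]
force: [-0.7, -0.1, 1.4]
opening: 0.0242
gripper_force: 25.0
```

```bash
python3 g.py .4257 .177 .2 1.852
```

```text
inc [  -0.3    0.  -174. ] turn -0.0 | now [0.4254 0.1769 0.026 ] head 1.852 q6 -1.57 F [-0.7 -0.1  1.4] op 0.0242 t 23.9
```

Call:
{"api": "arm_command", "payload": {
  "increments": "1 0 0 -35 0;1 0 0 -80 0;1 0 0 -125 0;1 0 0 -170 0;1 0 0 -200 0",
  "grip_force": 25
}}

```text
t: 24.4
tool_pos: [0.4262, 0.1772, 0.2296]
orientation: [-0.44, 3.107, 0.001]
force: [1.3, -0.4, -0.3]
opening: 0.0238
gripper_force: 25.0
```

```bash
python3 g.py .486 -.156 .23 .2
```

```text
inc [  35.  -336.7   -0.5] turn -1.49 | now [0.4262 0.1772 0.2296] head 1.852 q6 -1.57 F [ 1.3 -0.4 -0.3] op 0.0238 t 24.4
```

Call:
{"api": "arm_command", "payload": {
  "increments": "1 0 -40 0 0;1 0 -85 0 0;1 0 -130 0 0;1 0 -175 0 0;1 0 -200 0 0"
}}

```text
t: 24.9
tool_pos: [0.4812, -0.0182, 0.2258]
orientation: [0.437, -3.111, 0.001]
force: [-0.3, 0.3, -0.7]
opening: 0.0236
gripper_force: 25.0
```

Call:
{"api": "arm_command", "payload": {
  "increments": "1 0 0 0 0;1 0 0 0 0"
}}

```text
t: 25.1
tool_pos: [0.4807, -0.0155, 0.2256]
orientation: [0.438, -3.11, -0.001]
force: [-0.0, 0.9, -1.7]
opening: 0.0243
gripper_force: 25.0
```

```bash
python3 - <<'E'
from w import *
cw,K=wshot("w7"); I,J=robot.read_camera("scene"),robot.read_camera("side")
cv2.imwrite("pics/scene7.png",I);cv2.imwrite("pics/side7.png",J)
u=proj(P(cw),np.array([[.486,-.155,.07]]))[0].astype(int); print(u)
z=lambda i,x,y,w,h,s:cv2.resize(i[max(y,0):y+h,x:x+w],(w*s,h*s),interpolation=cv2.INTER_CUBIC)
x0=min(u[0]-40,560)
o=np.vstack([np.hstack([z(I,235,195,50,45,8),z(J,355,275,50,45,8)])])
cv2.imwrite("pics/pil.png",o); print(x0)
cv2.imwrite("pics/pilw.png",z(K,x0,u[1]-40,80,70,5))
E
python3 g.py .486 -.156 .23 .2
```

```text
[151 183]
111
inc [  34.4 -137.7   -4.2] turn -1.488 | now [ 0.4806 -0.0142  0.2258] head 1.853 q6 -1.99 F [-0.3  0.2 -1. ] op 0.0241 t 25.25
```

View pics/pil.png

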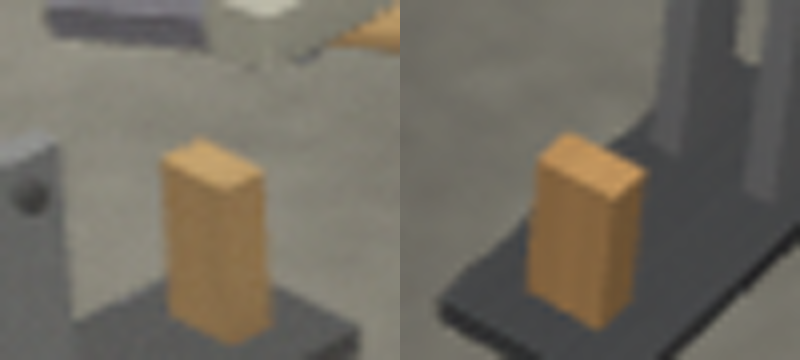

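View pics/pilw.png

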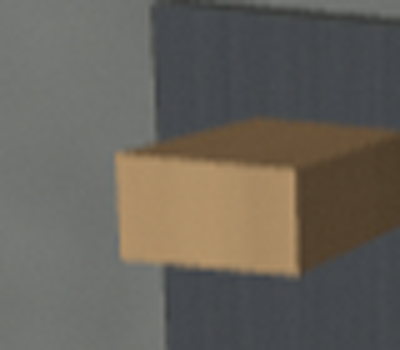

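The pillar's long side runs along the stand's y, as specified. Its top corners are clear in all three views, so I'll solve for its pose.

```bash
python3 - <<'E'
from w import *
cw,K=wload("w7"); W=P(cw)
s=lambda u,v:np.array([235+u/8-.4,195+v/8-.4]); d=lambda u,v:np.array([355+u/8-.4,275+v/8-.4]); w=lambda u,v:np.array([111+u/5-.4,143+v/5-.4])
X=np.array([[9,-15,70],[-9,-15,70],[-9,15,70],[9,15,70]])/1e3
sc=[s(162,157),s(200,137),s(264,173),s(227,191)]
sd=[d(248,175),d(213,200),d(138,158),d(168,133)]
wr=[w(121,262),w(116,153),w(297,168),w(299,275)]
for ms in([(A,sc)],[(B,sd)],[(W,wr)],[(A,sc),(B,sd)],[(A,sc),(B,sd),(W,wr)]):
    f=lambda p:np.concatenate([(proj(M,toworld(p,X))-np.array(u)).ravel() for M,u in ms])
    r=least_squares(f,[.486,-.155,.2],x_scale=[.01,.01,.1]); print(r.x.round(4),np.abs(r.fun).max().round(1))
E
python3 g.py .486 -.156 .23 .2
```

```text
[ 0.4865 -0.1553  0.21  ] 0.4
[ 0.4849 -0.156   0.1731] 0.3
[ 0.4878 -0.1538  0.1964] 0.3
[ 0.4857 -0.1558  0.191 ] 0.5
[ 0.4876 -0.1538  0.1958] 1.2
inc [  34.4 -137.7   -4.2] turn -1.488 | now [ 0.4806 -0.0142  0.2258] head 1.853 q6 -1.99 F [-0.3  0.2 -1. ] op 0.0241 t 25.25
```

Call:
{"api": "arm_command", "payload": {
  "increments": "1 8 -35 -4 0;1 16 -70 -4 0;1 24 -105 -4 0;1 33 -135 -4 0.1;1 33 -135 -4 0.2"
}}

```text
t: 25.75
tool_pos: [0.4865, -0.1562, 0.2299]
orientation: [0.119, -3.139, 0.002]
force: [-0.0, 0.3, -1.4]
opening: 0.0241
gripper_force: 25.0
```

Call:
{"api": "arm_command", "payload": {
  "increments": "1 0 0 0 0.15;1 0 0 0 0.3;1 0 0 0 0.45;1 0 0 0 0.6;1 0 0 0 0.75"
}}

```text
t: 26.25
tool_pos: [0.4868, -0.1528, 0.23]
orientation: [-1.037, -2.965, -0.0]
force: [0.1, -0.4, -1.8]
opening: 0.0241
gripper_force: 25.0
```

Call:
{"api": "arm_command", "payload": {
  "increments": "1 0 0 0 0.15;1 0 0 0 0.3;1 0 0 0 0.45;1 0 0 0 0.6;1 0 0 0 0.7"
}}

```text
t: 26.75
tool_pos: [0.4868, -0.1528, 0.23]
orientation: [-1.991, -2.43, -0.0]
force: [0.6, -0.1, -0.9]
opening: 0.0239
gripper_force: 25.0
```

Call:
{"api": "arm_command", "payload": {
  "increments": "1 0 0 0 0;1 0 0 0 0"
}}

```text
t: 26.95
tool_pos: [0.4867, -0.1532, 0.2299]
orientation: [-1.981, -2.439, -0.0]
force: [0.0, -0.4, -0.9]
opening: 0.0235
gripper_force: 25.0
```

```bash
python3 g.py .4862 -.1552 .105 .197
```

```text
inc [ -1.8  -0.9 124.9] turn 0.01 | now [ 0.4867 -0.1532  0.2299] head 0.207 q6 -0.61 F [ 0.  -0.4 -0.9] op 0.0235 t 26.95
```

Call:
{"api": "arm_command", "payload": {
  "increments": "1 -2 -1 35 0.01;1 -2 -1 70 0.01;1 -2 -1 105 0.01;1 -2 -1 120 0.01;1 -2 -1 122 0.01"
}}

```text
t: 27.45
tool_pos: [0.4845, -0.1553, 0.1057]
orientation: [-1.993, -2.423, 0.002]
force: [-0.5, 0.9, -1.2]
opening: 0.024
gripper_force: 25.0
```

Call:
{"api": "arm_command", "payload": {
  "increments": "1 0 0 0 0;1 0 0 0 0"
}}

```text
t: 27.65
tool_pos: [0.4875, -0.1568, 0.1101]
orientation: [1.995, 2.422, 0.001]
force: [0.2, -0.1, -1.2]
opening: 0.0234
gripper_force: 25.0
```

```bash
python3 g.py .4862 -.1552 .096 .197
```

```text
inc [ 1.9 -1.  14.1] turn -0.004 | now [ 0.4875 -0.1568  0.1101] head 0.193 q6 -0.6 F [ 0.2 -0.1 -1.2] op 0.0234 t 27.65
```

Call:
{"api": "arm_command", "payload": {
  "increments": "1 1 0 4 0;1 1 0 8 0;1 1 0 10 0;1 1 0 11 0;1 1 0 11 0"
}}

```text
t: 28.15
tool_pos: [0.4857, -0.1552, 0.0967]
orientation: [-1.998, -2.424, 0.0]
force: [0.5, 0.6, -1.6]
opening: 0.0235
gripper_force: 25.0
```

Call:
{"api": "arm_command", "payload": {
  "increments": "1 0 0 0 0;1 0 0 0 0"
}}

```text
t: 28.35
tool_pos: [0.4859, -0.1553, 0.097]
orientation: [1.998, 2.424, 0.0]
force: [0.8, -0.2, -1.3]
opening: 0.0235
gripper_force: 25.0
```

```bash
python3 g.py .4862 -.1552 .096 .197
```

```text
inc [0.1 0.3 1. ] turn -0.005 | now [ 0.4859 -0.1553  0.097 ] head 0.192 q6 -0.6 F [ 0.8 -0.2 -1.3] op 0.0235 t 28.35
```

Position is right, so I'll lower it the last millimetre until it touches.

Call:
{"api": "arm_command", "payload": {
  "increments": "1 0 0 0.5 0;1 0 0 1 0;1 0 0 1.5 0;1 0 0 1.5 0"
}}

```text
t: 28.75
tool_pos: [0.486, -0.1553, 0.0961]
orientation: [1.998, 2.424, -0.0]
force: [-2.6, 1.2, 6.0]
opening: 0.0235
gripper_force: 25.0
```

```bash
python3 g.py .4862 -.1552 .096 .197
```

```text
inc [0.1 0.3 0.1] turn -0.005 | now [ 0.486  -0.1553  0.0961] head 0.192 q6 -0.6 F [-2.6  1.2  6. ] op 0.0235 t 28.75
```

Call:
{"api": "arm_command", "payload": {
  "increments": "0.65 0 0 0 0;0.6 0 0 0 0;0.6 0 0 0 0;0.6 0 0 -40 0;0.6 0 0 -80 0"
}}

```text
t: 29.25
tool_pos: [0.4845, -0.1547, 0.1747]
orientation: [-1.996, -2.421, 0.002]
force: [0.5, -0.1, 0.3]
opening: 0.0371
gripper_force: 0.0
```

Call:
{"api": "arm_command", "payload": {
  "increments": "0.6 0 0 -40 0;0.6 -10 0 -80 0;0.6 -20 0 -90 0;0.6 -30 30 -90 0;0.6 -30 60 -90 0"
}}

```text
t: 29.75
tool_pos: [0.5513, -0.1748, 0.2658]
orientation: [2.0, 2.421, 0.0]
force: [0.5, -0.0, 1.2]
opening: 0.0371
gripper_force: 0.0
```

```bash
python3 - <<'E'
from f import *
I,J=robot.read_camera("scene"),robot.read_camera("side")
cv2.imwrite("pics/scene8.png",I);cv2.imwrite("pics/side8.png",J)
both(I,J,[("cast",(.486,-.155,-1.374),.07,1)])
E
python3 g.py .699 -.1433 .26 .197
```

```text
cast [ 0.4845 -0.155  -1.3821] 120 [347, 477]
cast [ 0.4863 -0.1555 -1.3734] 34 [347]
cast [ 0.4828 -0.154  -1.3783] 53 [477]
inc [  0.9 149.7   3.5] turn -0.004 | now [ 0.5522 -0.1729  0.2637] head 0.193 q6 -0.58 F [-1.5  1.2 -0.9] op 0.0372 t 29.85
```

Call:
{"api": "arm_command", "payload": {
  "increments": "0.5 0 40 0 0;0.5 0 85 0 0;0.5 1 125 0 0;0.5 1 148 0 0;0.5 1 148 0 0"
}}

```text
t: 30.35
tool_pos: [0.6966, -0.1431, 0.2628]
orientation: [-1.995, -2.424, 0.001]
force: [-0.2, 0.5, -1.0]
opening: 0.0465
gripper_force: 0.0
```

Call:
{"api": "arm_command", "payload": {
  "increments": "0.5 0 0 0 0;0.5 0 0 0 0"
}}

```text
t: 30.55
tool_pos: [0.6946, -0.1446, 0.2653]
orientation: [-1.999, -2.423, 0.001]
force: [-0.5, 0.3, -0.2]
opening: 0.0465
gripper_force: 0.0
```

```bash
python3 - <<'E'
from w import *
I,J=robot.read_camera("scene"),robot.read_camera("side")
wshot("w9")
z=lambda i,x,y,w,h,s:cv2.resize(i[max(y,0):y+h,x:x+w],(w*s,h*s),interpolation=cv2.INTER_CUBIC)
cv2.imwrite("pics/s9.png",np.hstack([z(I,170,130,130,150,3),z(J,340,180,130,150,3)]))
E
python3 g.py .699 -.1433 .199 .197
```

```text
inc [ 0.5  4.3 67.1] turn -0.006 | now [ 0.6949 -0.1446  0.2661] head 0.191 q6 -0.47 F [ 0.3 -0.4  0.1] op 0.0468 t 30.7
```

View pics/s9.png

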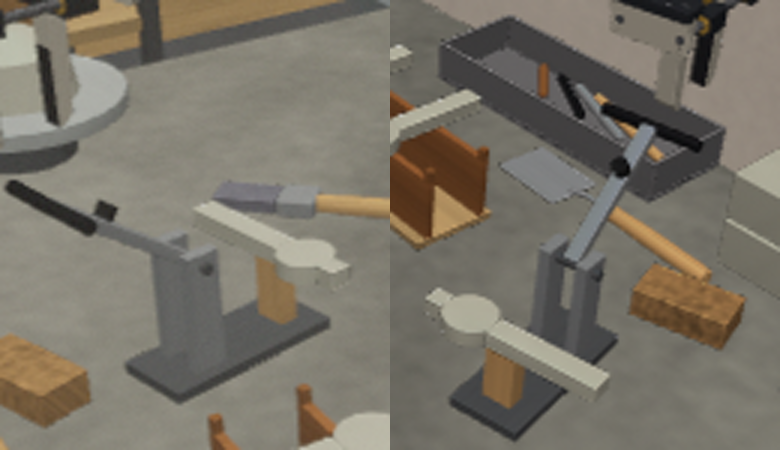

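The clamp is fully open and the casting sits across the pillar. The bar ends are at scene crop (10,187) and (92,228), and side crop (700,145) and (605,108).

Run:
```python
from f import *
for u,v in(((173.5,192.5),(443,228)),((200.7,206),(412,216))):
    X,e=tri(A,B,np.array(u),np.array(v)); print(X,e,toworld([0,0,-.197],(X-[.4862,-.1552,0])[None])[0]*1e3)
```

```text
[ 0.70470226 -0.16244095  0.19223075] 0.07270983941839404 [212.85877081 -49.86796434 192.23075293]
[ 0.6839561  -0.06879971  0.19157179] 0.6221230322777842 [210.84211649  46.02269547 191.57179444]
```

Call:
{"api": "arm_command", "payload": {
  "increments": "0.5 0 4 20 0;0.5 0 4 40 0;0.5 0 4 60 0;0.6 0 4 66 0;0.6 0 4 66 0",
  "grip_force": 10
}}

```text
t: 31.2
tool_pos: [0.6985, -0.1433, 0.1985]
orientation: [-1.997, -2.422, 0.001]
force: [0.4, -1.2, -0.1]
opening: 0.038
gripper_force: 0.0
```

Call:
{"api": "arm_command", "payload": {
  "increments": "1 0 0 0 0;1 0 0 0 0;1 0 0 0 0;1 0 0 0 0;1 0 0 0 0"
}}

```text
t: 31.7
tool_pos: [0.6999, -0.1434, 0.2005]
orientation: [1.997, 2.423, 0.001]
force: [-0.6, 0.2, 3.7]
opening: 0.0112
gripper_force: 10.0
```

```bash
python3 g.py .699 -.1433 .199 .197
```

```text
inc [ 0.3 -0.9  1.5] turn -0.005 | now [ 0.6999 -0.1434  0.2005] head 0.192 q6 -0.47 F [-0.6  0.2  3.7] op 0.0112 t 31.7
```

```bash
python3 -c "
import numpy as np
for a,n in((2.5,5),(1.75,5),(1.0,5),(.5,5)):
  d=.15 if a>1 else .1
  print(';'.join('1 0 %.1f %.1f 0'%(145*(np.cos(a)-np.cos(a-d*k)),-145*(np.sin(a-d*k)-np.sin(a))) for k in range(1,6)))"
```

```text
1 0 -14.3 -16.4 0;1 0 -30.8 -30.5 0;1 0 -49.3 -41.9 0;1 0 -69.3 -50.4 0;1 0 -90.3 -55.9 0
1 0 -21.6 -2.3 0;1 0 -43.3 -1.3 0;1 0 -64.6 3.0 0;1 0 -85.1 10.3 0;1 0 -104.2 20.7 0
1 0 -11.8 8.4 0;1 0 -22.7 18.0 0;1 0 -32.6 28.6 0;1 0 -41.3 40.1 0;1 0 -48.9 52.5 0
1 0 -6.3 13.1 0;1 0 -11.3 26.7 0;1 0 -14.9 40.7 0;1 0 -17.0 55.0 0;1 0 -17.8 69.5 0
```

Call:
{"api": "arm_command", "payload": {
  "increments": "1 0 -14.3 -16.4 0;1 0 -30.8 -30.5 0;1 0 -49.3 -41.9 0;1 0 -69.3 -50.4 0;1 0 -90.3 -55.9 0",
  "grip_force": 20
}}

```text
t: 32.2
tool_pos: [0.6121, -0.1601, 0.2581]
orientation: [1.994, 2.421, 0.005]
force: [3.6, 1.3, 3.9]
opening: 0.0115
gripper_force: 20.0
```

Call:
{"api": "arm_command", "payload": {
  "increments": "1 0 -21.6 -2.3 0;1 0 -43.3 -1.3 0;1 0 -64.6 3 0;1 0 -85.1 10.3 0;1 0 -104.2 20.7 0"
}}

```text
t: 32.7
tool_pos: [0.5084, -0.1801, 0.2355]
orientation: [1.997, 2.423, 0.002]
force: [1.3, 2.0, -1.6]
opening: 0.0113
gripper_force: 20.0
```

Call:
{"api": "arm_command", "payload": {
  "increments": "1 0 -11.8 8.4 0;1 0 -22.7 18 0;1 0 -32.6 28.6 0;1 0 -41.3 40.1 0;1 0 -48.9 52.5 0"
}}

```text
t: 33.2
tool_pos: [0.4602, -0.1894, 0.1819]
orientation: [-1.998, -2.424, -0.001]
force: [2.1, 2.5, -0.3]
opening: 0.0112
gripper_force: 20.0
```

Call:
{"api": "arm_command", "payload": {
  "increments": "1 0 0 0 0;1 0 0 0 0"
}}

```text
t: 33.4
tool_pos: [0.4602, -0.1894, 0.1819]
orientation: [-1.998, -2.423, 0.0]
force: [-2.5, 1.5, -1.8]
opening: 0.0109
gripper_force: 20.0
```

```bash
python3 g.py .4426 -.193 .112 .197
```

```text
inc [ -0.3 -17.9  70. ] turn -0.005 | now [ 0.4602 -0.1894  0.1819] head 0.192 q6 -0.69 F [-2.5  1.5 -1.8] op 0.0109 t 33.4
```

Call:
{"api": "arm_command", "payload": {
  "increments": "1 0 -6.3 13.1 0;1 0 -11.3 26.7 0;1 0 -14.9 40.7 0;1 0 -17 55 0;1 0 -17.6 62 0"
}}

```text
t: 33.9
tool_pos: [0.4436, -0.1928, 0.119]
orientation: [1.998, 2.424, 0.001]
force: [1.2, 3.2, -0.9]
opening: 0.0113
gripper_force: 20.0
```

Call:
{"api": "arm_command", "payload": {
  "increments": "1 0 0 2 0;1 0 0 4 0;1 0 0 5 0;1 0 0 5 0"
}}

```text
t: 34.3
tool_pos: [0.4435, -0.1929, 0.1153]
orientation: [-1.998, -2.424, -0.001]
force: [1.4, 4.6, -2.0]
opening: 0.0115
gripper_force: 20.0
```

```bash
python3 g.py .4426 -.193 .112 .197
```

```text
inc [ 0.1 -0.9  3.3] turn -0.005 | now [ 0.4435 -0.1929  0.1153] head 0.192 q6 -0.71 F [ 1.4  4.6 -2. ] op 0.0115 t 34.3
```

Call:
{"api": "arm_command", "payload": {
  "increments": "1 0 0 1 0;1 0 0 1.5 0;1 0 0 1.5 0"
}}

```text
t: 34.6
tool_pos: [0.4435, -0.1929, 0.1139]
orientation: [1.998, 2.424, 0.001]
force: [1.5, 5.0, -1.4]
opening: 0.0111
gripper_force: 20.0
```

Call:
{"api": "arm_command", "payload": {
  "increments": "0.9 0 0 0 0;0.75 0 0 0 0;0.75 0 0 0 0;0.75 0 0 0 0"
}}

```text
t: 35.0
tool_pos: [0.4435, -0.1937, 0.1141]
orientation: [1.998, 2.423, -0.001]
force: [0.2, -0.4, -0.0]
opening: 0.0229
gripper_force: 0.0
```

```bash
python3 g.py .4426 -.193 .112 .197
```

```text
inc [ 0.9 -0.8  2.1] turn -0.005 | now [ 0.4435 -0.1937  0.1141] head 0.192 q6 -0.71 F [ 0.2 -0.4 -0. ] op 0.0229 t 35.0
```

Released. I'll go up and away, then check everything.

Call:
{"api": "arm_command", "payload": {
  "increments": "0.75 0 0 -15 0;0.75 0 0 -55 0;0.75 0 0 -100 0;0.75 0 0 -145 0;0.75 0 0 -180 0"
}}

```text
t: 35.5
tool_pos: [0.4436, -0.1936, 0.2971]
orientation: [1.997, 2.421, 0.0]
force: [-0.2, -0.0, -0.0]
opening: 0.0233
gripper_force: 0.0
```

Call:
{"api": "arm_command", "payload": {
  "increments": "0.75 0 -40 -30 0;0.75 0 -60 -60 0;0.75 0 -60 -60 0"
}}

```text
t: 35.8
tool_pos: [0.3841, -0.2062, 0.3594]
orientation: [1.995, 2.415, -0.001]
force: [0.5, -0.3, 0.1]
opening: 0.0234
gripper_force: 0.0
```

Run:
```python
from f import *
I,J=robot.read_camera("scene"),robot.read_camera("side")
cv2.imwrite("pics/scene10.png",I);cv2.imwrite("pics/side10.png",J)
both(I,J,[("cast",(.486,-.155,-1.374),.07,1),("b",(.642,.262,-.05),.08,0),("a",(.634,.144,-.05),.08,0)])
z=lambda i,x,y,w,h,s:cv2.resize(i[y:y+h,x:x+w],(int(w*s),int(h*s)),interpolation=cv2.INTER_CUBIC)
cv2.imwrite("pics/f.png",np.vstack([np.hstack([z(I,190,150,320,240,1.25),z(J,190,150,320,240,1.25)]),np.hstack([z(I,200,180,120,80,10/3),z(J,330,220,120,80,10/3)])]))
```

```text
cast [ 0.4845 -0.1548 -1.3885] 260 [270, 396]
cast [ 0.4863 -0.1555 -1.3731] 104 [270]
cast [ 0.4836 -0.1546 -1.3862] 133 [396]
b [ 0.6421  0.2636 -0.0451] 803 [1380, 284]
b [ 0.6419  0.2637 -0.0524] 556 [1380]
b [ 0.6392  0.263  -0.0569] 238 [284]
a [ 0.6341  0.1442 -0.0452] 1075 [1446, 294]
a [ 0.6348  0.1446 -0.0422] 819 [1446]
a [ 0.6314  0.1441 -0.0508] 247 [294]
```

View pics/f.png

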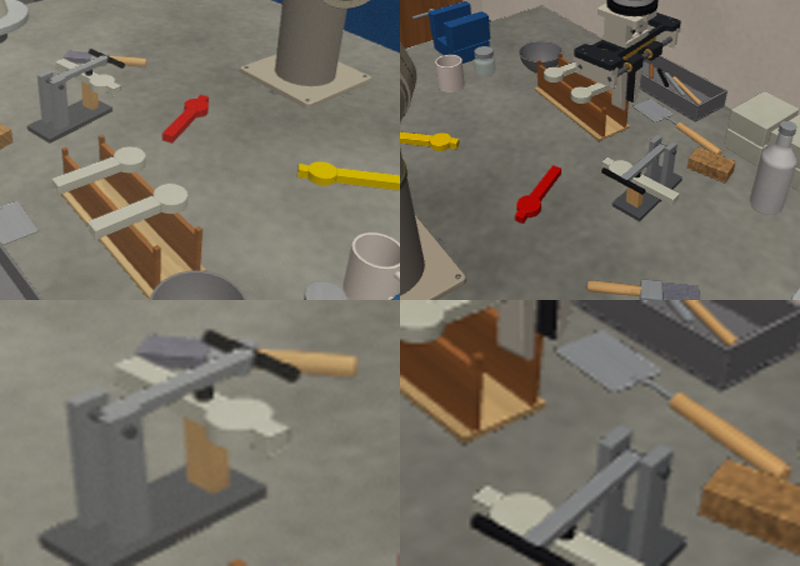

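Both mirrors lie across the rack, and the casting is clamped across the pillar under the pad. Nothing else has moved.

```bash
python3 -c "
from plant import robot
print(robot.close_job())"
```

```text
the job is handed in; nothing more can be done
None
```

The job is handed in (no verdict was returned): both sanded mirrors I found lie square across the drying rack, and the casting is clamped centred on the pillar, its handle along the stand's y as your notes say (the first mirror lay along x).

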